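Clear the pattern rail and hang up the peg tote

TASK

Change the bench over from shaping to peg fitting: take down every plywood pattern still hanging on the rail (lift it until the screw head stands in the wide part of its keyhole, then draw it off) and stand it on its foot in the dowel rack. Put all the loose tuning pegs into the wooden tote and hang the tote by its handle on the rail's double hook, so that it hangs quietly on both prongs with the pegs in it. Leave the other things on the bench where they are.

Things in the scene. Friction and masses are not known exactly. Their poses are not given: they have to be found in the camera images.
- pattern_hexagon: Plywood pattern, 9 mm thick, 160 mm tall, 90 g; upper 60 mm a tab 50 mm wide; lower part hexagonal, 76 mm at its widest, foot 60 mm wide. Origin: middle of its flat foot edge, mid thickness.  x: thickness, pointing into the rail; y: width; z: up. May lean or turn a few degrees. One of the three may be absent.
- pattern_hexagon_slot (a point): Top end of the keyhole slot of pattern_hexagon, where the screw's shank lies while it hangs: 114 mm above its origin and 46 mm below its top edge.
- pattern_arch: Plywood pattern, 9 mm thick, 160 mm tall, 90 g; upper 60 mm a tab 50 mm wide; lower part round-shouldered with straight sides, 76 mm wide to the foot. Origin: middle of its flat foot edge, mid thickness.  x: thickness, pointing into the rail; y: width; z: up. May lean or turn a few degrees. One of the three may be absent.
- pattern_arch_slot (a point): Top end of the keyhole slot of pattern_arch, where the screw's shank lies while it hangs: 114 mm above its origin and 46 mm below its top edge.
- pattern_waist: Plywood pattern, 9 mm thick, 160 mm tall, 90 g; upper 60 mm a tab 50 mm wide; lower part with a 46 mm waist, foot 76 mm wide. Origin: middle of its flat foot edge, mid thickness.  x: thickness, pointing into the rail; y: width; z: up. May lean or turn a few degrees. One of the three may be absent.
- pattern_waist_slot (a point): Top end of the keyhole slot of pattern_waist, where the screw's shank lies while it hangs: 114 mm above its origin and 46 mm below its top edge.
- pattern_rail: Fixed wooden rail on two posts, 340 mm long. Origin: on the bench under the batten's front face, mid length; x away from the robot, y to the left along the rail. Batten 22 mm thick, 32 mm tall, top at z = 196 mm; patterns stand 30 mm higher and can be pinched there from above. Three screws, 105 mm apart; between them two hook prongs. Low stretcher between the posts, up to z = 48 mm. Posts and feet (20 mm high, reaching 41 mm in front) at y = +-154 mm.
- screw_0 (a point): The left screw of the rail (axes as the rail's): on its shank axis, 6.5 mm before the batten, z = 180 mm; a pattern may hang here. Shank 7 mm, pointing to -x; head 18 mm wide, its face 18.5 mm before the batten. Keyhole of a pattern: 11 mm slot, opening below into a 27 mm round hole centred 22 mm under its slot point: lift 18 to 26 mm, then draw off to -x.
- screw_1 (a point): The middle screw of the rail (axes as the rail's): on its shank axis, 6.5 mm before the batten, z = 180 mm; a pattern may hang here. Shank 7 mm, pointing to -x; head 18 mm wide, its face 18.5 mm before the batten. Keyhole of a pattern: 11 mm slot, opening below into a 27 mm round hole centred 22 mm under its slot point: lift 18 to 26 mm, then draw off to -x.
- screw_2 (a point): The right screw of the rail (axes as the rail's): on its shank axis, 6.5 mm before the batten, z = 180 mm; a pattern may hang here. Shank 7 mm, pointing to -x; head 18 mm wide, its face 18.5 mm before the batten. Keyhole of a pattern: 11 mm slot, opening below into a 27 mm round hole centred 22 mm under its slot point: lift 18 to 26 mm, then draw off to -x.
- hook_seat (a point): Where the middle of the tote's handle axis lies on the double hook: 52 mm before the batten, z = 178 mm; axes as the rail's. Two steel prongs, 8 mm thick, at y = +-52.5 mm, run level to -x with axes 10 mm below this point; from 12 mm before it they slope up to tips 24 mm before and 16 mm above it: the bar has to pass over the tips from the front, the tote below the prongs. The hung patterns take up the room where the tote goes.
- pattern_rack: Fixed dowel rack: base board 190 x 110 x 18 mm, origin under its centre; x along it, y across. 6 rows of two upright 10 mm dowels at x = +-14.5, +-43.5, +-72.5 mm, y = +-21 mm, tops at z = 105 mm. A pattern stands on the board in one of the five 19 mm slots at x = 0, +-29, +-58 mm, its thickness along x. Every second slot leaves room for fingers.
- rack_middle (a point): Centre of the rack's base board, on its upper face (z = 18 mm), where the patterns' feet stand; axes as the rack's. A fixed tool cabinet, 203 mm tall, stands close behind the rack and the tote, its top jutting out over the bench; a fixed pole leans from it down to the right, close behind the rail.
- peg_tote: Open wooden tote. Origin: centre of its underside; x across, y along the handle. Outside 130 (x) by 165 mm (y), inside 114 x 149 mm; floor 7 mm thick, sides 46 mm high; gabled end boards 8 mm thick, 126 mm high, narrowing to 36 mm at the top. Handle: 12 mm dowel between the end boards, axis 108 mm above the underside. About 300 g; hangs level.
- tote_handle (a point): Middle of the tote's handle bar, on its axis; axes as the tote's.
- tuning_peg_0: Turned wooden tuning peg, 121 mm long, 30 g, 20 mm thick at the head (-y end), tapering to 10 mm at the other; about 14 mm in the middle. Origin: mid length, on its underside as it first lay; y along the peg. It can roll. One of the two may be absent.
- tuning_peg_1: Turned wooden tuning peg, 118 mm long, 30 g, 20 mm thick at the head (-y end), tapering to 10 mm at the other; about 14 mm in the middle. Origin: mid length, on its underside as it first lay; y along the peg. It can roll. One of the two may be absent.
- rosin_block: Rosin cake in a card tray, 36 x 52 x 22 mm; stands loose on the bench and is to be left alone. Origin: centre of its underside.
- sanding_block: Cork sanding block, 42 x 78 x 26 mm; stands loose on the bench and is to be left alone. Origin: centre of its underside.

How it is judged (in metres and radians):
At the end, for the whole second after the job is handed in: Every pattern stands in the rack, foot on its base, tilt under 0.3 rad; every peg lies in the tote; the tote hangs on the double hook, its handle middle within 20 mm (along the prongs) and 30 mm (across) of the seat and 8 mm in height, tilt under 0.35 rad; all at rest (x of pattern_hexagon in the frame of pattern_rack between -0.095 and 0.095 m and y of pattern_hexagon in the frame of pattern_rack between -0.035 and 0.035 m and z of pattern_hexagon in the frame of pattern_rack between 0.01 and 0.03 m and angle between each of pattern_hexagon, pattern_arch, pattern_waist's own z axis and vertical below 0.3 rad and linear speed of each of pattern_hexagon, pattern_arch, pattern_waist, peg_tote below 0.05 m/s and x of pattern_arch in the frame of pattern_rack between -0.095 and 0.095 m and y of pattern_arch in the frame of pattern_rack between -0.035 and 0.035 m and z of pattern_arch in the frame of pattern_rack between 0.01 and 0.03 m and x of pattern_waist in the frame of pattern_rack between -0.095 and 0.095 m and y of pattern_waist in the frame of pattern_rack between -0.035 and 0.035 m and z of pattern_waist in the frame of pattern_rack between 0.01 and 0.03 m and x of tuning_peg_0 in the frame of peg_tote between -0.065 and 0.065 m and y of tuning_peg_0 in the frame of peg_tote between -0.075 and 0.075 m and z of tuning_peg_0 in the frame of peg_tote between -0.005 and 0.06 m and x of tuning_peg_1 in the frame of peg_tote between -0.065 and 0.065 m and y of tuning_peg_1 in the frame of peg_tote between -0.075 and 0.075 m and z of tuning_peg_1 in the frame of peg_tote between -0.005 and 0.06 m and x of tote_handle in the frame of hook_seat between -0.02 and 0.02 m and y of tote_handle in the frame of hook_seat between -0.03 and 0.03 m and z of tote_handle in the frame of hook_seat between -0.008 and 0.008 m and angle between peg_tote's own z axis and vertical below 0.35 rad and angular speed of peg_tote below 0.5 rad/s); the robot touches nothing.
It fails at once if the rosin or the sanding block was shoved more than 5 cm or tipped over (distance of any of rosin_block, sanding_block from where it was at the start of the episode above 0.05 m or angle between any of rosin_block, sanding_block's own z axis and vertical above 0.7 rad).
Of pattern_hexagon, pattern_arch, pattern_waist only 2 to 3 are there at a start; the rules pass over those that are not, and their reading is None.
Of tuning_peg_0, tuning_peg_1 only 1 to 2 are there at a start; the rules pass over those that are not, and their reading is None.
At some moment in a run one of peg_tote may be knocked a few centimetres aside while the robot is not near it.
It also fails if it takes over 210 s, if anything falls off the work surface, if the arm or the gripper's body presses on something with over 40 N, if the wrist force passes 120 N, or if a joint passes its speed limit or range.

ROBOT

A 7-joint arm with a two-finger parallel gripper is mounted at the origin on the work surface; the furniture and walls round the work are solid. World frame = base frame: x ahead of the robot, y to its left, z up, the work surface at z = 0. Lengths are in mm, angles in degrees, forces in N, time in s.
With the tool pointing down it reaches from about 425 to 875 mm from the base axis. Payload 4.7 kg.
Tool frame: the origin (TCP) lies midway between the tips of the shut fingers; the grasp point (between the pads) lies 19 mm behind it (manip.grasp_offset is the distance from the TCP to the grasp point, in mm); x points along the fingers, y is the direction in which the jaws open and shut, and the axes are right-handed (so a half turn about x gives the same grasp; the last joint's range is limited). The gripper opens to 87 mm and grips with 3 to 60 N. Pads are 19 mm wide; open, the fingers measure 117 mm over their backs; the gripper's body (75 mm by 190 mm) begins 51 mm behind the grasp point.
Start: joints at [73.23, 18.392, -4.016, 83.108, 1.295, 78.541, -3.26], TCP at [196.286, -619.675, 222.587] pointing down, gripper open.
Joint ranges: [-163.93, 163.93], [-17.29, 119.83], [-79.2, 71.16], [3.27, 140.29], [-89.18, 269.18], [5.43, 117.66], [-154.24, 154.24]. Speed limits (degrees/s): [147.25, 147.25, 180, 180, 180, 180, 180].

INTERFACE

Orientations are given as a 3x3 rotation matrix whose columns are the frame's x, y, z axes.
In Python, from plant import state, eyes, hand_in, manip gives the robot as it stands.
- The arm moves only by the tool servo_tool, never from a script. Its argument "motion" is one flat list of numbers, 7 for each row, row after row: the shift along the tool's x, y, z as a fraction of full scale, then the turn, a rotation vector about the tool's x, y, z as a fraction of full scale, then the closure, from -1 (fully open) to 1 (shut), so that 0 is half open. A call has 1 to 5 rows; each row shifts and turns the commanded pose from where the row before left it, along the tool's axes as they then stand; what a row does not reach is not made up. Full scale, the value 1, is 1 m for a shift and 90 degrees for a turn. A row lasts 1/12 s, in which the tool goes at most 41.7 mm and 7.16 degrees, less where a joint would pass 70% of its speed; a pose out of reach is approached as far as the arm can. A call with a number of a shift or a turn outside -1 to 1 is refused whole. A call with a gripper value outside its range is refused whole. The fingers move at their own pace and stop on an object; the grip force is fixed at half the most. Time passes only in rows, so rows that do not move let the fingers close. It gives the time, the measured TCP pose, the force and the opening at its end, in the units of the state.
- state(): the state, without advancing time (a new reading comes with each control period).
- eyes.read_camera(name): name is "scene" or "top"; returns the picture (400x640x3 uint8, red, green, blue); there is no depth.
- eyes.calibration(name): a dict with "fx", "fy", "cx", "cy" (pixels), "extrinsics" (4x4, takes a point from world to camera coordinates). Camera axes: x right, y down, z forward; pixel columns grow to the right and rows downward; lengths in mm; the calibration is good to about 2 mm. A picture is of the moment at which its call begins. calibration takes no time and is no camera call.
- hand_in(): hands the job in, once; it reports no verdict.
The state is a dict: "t": time; "q": joint angles; "joint_velocities": joint speeds; "tau": joint torques, N m; "tcp_pos": TCP position; "tcp_rot": TCP orientation; "force": force on the tool from outside, world axes, zero at the start; "moment": the same for the moment, N m; "opening": finger opening in mm.
Only numpy, scipy, OpenCV 4.12 (cv2) and the standard library are available. Lean on these libraries where they do the work, as an engineer would, in place of code of your own. Each camera call takes 0.05 s, during which the arm holds its last target. There are 200 camera calls.

## Working session

There is one attempt and no reset: what is moved stays moved. The work goes in short steps, Python scripts to look and compute and a tool call to move; the robot and the scene stay as the last step left them, time stands still between calls to the robot, and variables do not carry over. Pictures are saved under pics/ and viewed, about 12 in all and at most 16, crops included, and the job is handed in when it is done.

Besides the shell and the picture viewer there is one more tool, called after ">>>" as name(argument=value, ...) on one line, values as JSON. servo_tool: Moves the arm, as the interface text tells. Shift numbers are shares of 1 m and turn numbers shares of 90 degrees, none past 1 either way. Its arguments: {"type":"object","properties":{"motion":{"type":"array","items":{"type":"number","minimum":-1,"maximum":1}}},"required":["motion"]}

```bash
ls; mkdir -p pics
python3 - <<'E'
from plant import state, eyes, manip
import cv2,numpy as np
print(state()); print(manip)
for n in("scene","top"):
    c=eyes.calibration(n);print(n,c)
    im=eyes.read_camera(n);cv2.imwrite(f"pics/{n}0.png",cv2.cvtColor(im,cv2.COLOR_RGB2BGR))
E
```

```text
pics
{'t': 0.0, 'q': array([73.22880063, 18.43703053, -4.01426458, 83.17416015,  1.29630432,
       78.5405376 , -3.2602408 ]), 'joint_velocities': array([ 0.08405157,  0.08629702,  0.07051696, -0.05362727, -0.09647314,
       -0.02359615,  0.0505331 ]), 'tau': array([-1.42497947e-04, -4.91291893e+01, -4.03847108e-01, -3.12533891e+01,
       -6.40511164e-02,  4.35802387e-02,  1.36190197e-04]), 'tcp_pos': array([ 196.07991741, -619.14806608,  221.49084368]), 'tcp_rot': array([[-6.84372273e-04,  3.02032346e-01, -9.53297432e-01],
       [ 1.73153324e-03, -9.53295868e-01, -3.02033094e-01],
       [-9.99998267e-01, -1.85736926e-03,  1.29430213e-04]]), 'force': array([ 0.67734988, -0.16944313,  0.1521727 ]), 'moment': array([ 0.03094204,  0.00261497, -0.02249861]), 'opening': 87.25843075248555}
<Robot object at 0x7f82be007a10>
scene {'fx': 516.8622417511771, 'fy': 516.8622417511771, 'cx': 316.781245011071, 'cy': 200.4879313667026, 'extrinsics': array([[-8.20647548e-01, -5.71090495e-01,  1.98304889e-02,
         3.85851213e+02],
       [-3.48693054e-01,  4.72969509e-01, -8.09143373e-01,
         2.88114953e+02],
       [ 4.52714873e-01, -6.70936278e-01, -5.87276557e-01,
         1.16083821e+03],
       [ 0.00000000e+00,  0.00000000e+00,  0.00000000e+00,
         1.00000000e+00]])}
top {'fx': 427.84749530900746, 'fy': 427.84749530900746, 'cx': 319.7164699499111, 'cy': 211.16813979123077, 'extrinsics': array([[ 2.09192415e-02, -9.99670072e-01, -1.49040956e-02,
        -2.89887741e+01],
       [-9.86541189e-01, -1.82218726e-02, -1.62494446e-01,
         5.07160311e+02],
       [ 1.62169254e-01,  1.81027648e-02, -9.86596890e-01,
         1.09540541e+03],
       [ 0.00000000e+00,  0.00000000e+00,  0.00000000e+00,
         1.00000000e+00]])}
```

View pics/scene0.png

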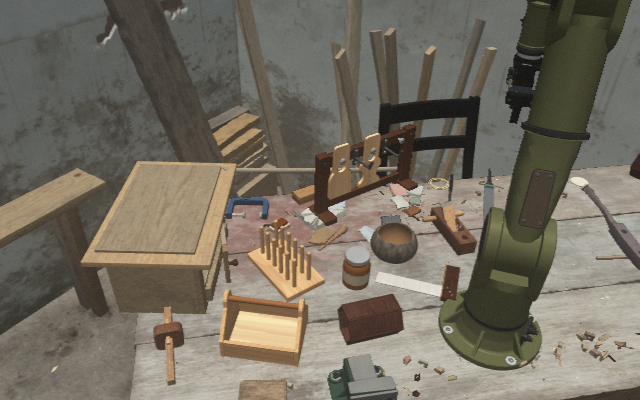

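View pics/top0.png

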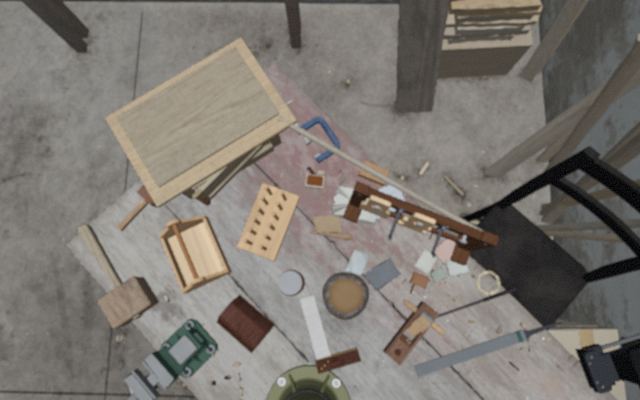

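Run:
```python
import cv2
a=cv2.imread("pics/top0.png")[140:310,230:500];cv2.imwrite("pics/top0c.png",cv2.resize(a,None,fx=2.96,fy=2.96,interpolation=cv2.INTER_CUBIC))
a=cv2.imread("pics/scene0.png")[115:315,200:460];cv2.imwrite("pics/scene0c.png",cv2.resize(a,None,fx=3,fy=3,interpolation=cv2.INTER_CUBIC))
```

```text
(no output)
```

View pics/top0c.png

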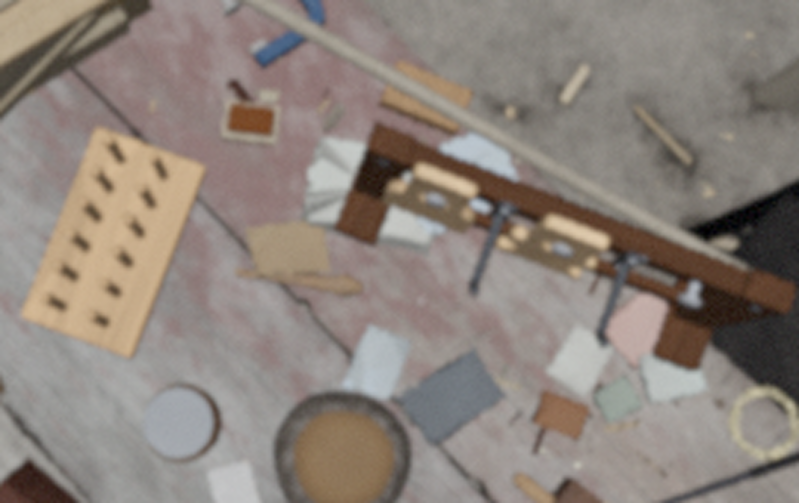

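View pics/scene0c.png

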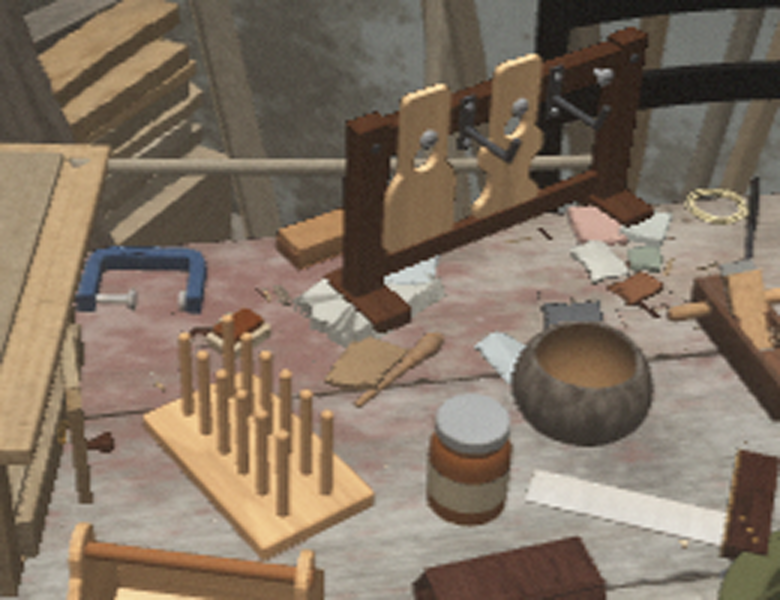

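```bash
cat > h.py <<'E'
import numpy as np, cv2
from scipy.optimize import least_squares
from plant import eyes, state
C={n:eyes.calibration(n) for n in("scene","top")}
def proj(n,P):
    c=C[n];p=(c["extrinsics"]@np.r_[P,1])[:3]
    return np.array([c["fx"]*p[0]/p[2]+c["cx"],c["fy"]*p[1]/p[2]+c["cy"]])
def ray(n,uv):
    c=C[n];E=c["extrinsics"];R=E[:3,:3]
    return -R.T@E[:3,3],R.T@np.array([(uv[0]-c["cx"])/c["fx"],(uv[1]-c["cy"])/c["fy"],1])
def atz(n,uv,z):
    o,d=ray(n,uv);return o+d*(z-o[2])/d[2]
def tri(us,ut):
    f=lambda P:np.r_[proj("scene",P)-us,proj("top",P)-ut]
    s=least_squares(f,atz("top",ut,50));return s.x,np.sqrt(2*s.cost)
def world(pose,p):
    x,y,a=pose;c,s=np.cos(a),np.sin(a);return np.array([x+c*p[0]-s*p[1],y+s*p[0]+c*p[1],p[2]])
def fit(obs,g):  # obs: (cam, local point, pixel); pose x,y,yaw(rad)
    s=least_squares(lambda v:np.concatenate([proj(n,world(v,p))-u for n,p,u in obs]),g,x_scale=[1,1,.01])
    return s.x,s.fun.reshape(-1,2).round(1)
def save(n,name,box=None,f=1):
    im=cv2.cvtColor(eyes.read_camera(n),cv2.COLOR_RGB2BGR)
    if box:
        x0,x1,y0,y1=box;im=cv2.resize(im[y0:y1,x0:x1],None,fx=f,fy=f,interpolation=cv2.INTER_CUBIC)
    cv2.imwrite(f"pics/{name}.png",im)
E
python3 - <<'E'
from h import *
np.set_printoptions(precision=1,suppress=True)
t=lambda u,v:np.array([230+u/2.96,140+v/2.96]); s=lambda u,v:np.array([200+u/3,115+v/3])
for n,a,b in [("prongL tip",s(515,155),t(475,290)),("prongR tip",s(603,120),t(604,340)),("screw2",s(603,74),t(690,293)),
 ("archTL",s(403,92),t(415,168)),("archTR",s(448,85),t(480,190)),("waistTL",s(495,62),t(545,218)),("waistTR",s(540,55),t(610,243)),
 ("peghead",s(435,345),t(358,287)),("pegthin",s(358,402),t(240,272)),("rackA",s(145,420),t(97,127)),("rackB",s(265,555),t(22,315)),("rackC",s(372,495),t(130,356)),
 ("rosin",s(240,325),t(250,120)),("handleA",(228,297),(173,222)),("handleB",(302,308),(195,276)),("cabinet near corner",(215,267),(160,202)),("cab right",(235,165),(295,122))]:
    P,r=tri(a,b);print(n,P,round(r,1),[round(x) for x in proj('top',P)])
# pole: plane-ray intersections
for uv in [(110,165),(330,165),(590,158)]:
    print("pole scene ray",uv,[atz("scene",s(*uv),z) for z in (200,150,100,50)])
for uv in [(290,22),(500,130),(650,205),(740,245)]: print("pole top",uv,[atz("top",t(*uv),z) for z in(200,150,100)])
im=cv2.imread("pics/scene0.png")[255:375,205:335];a=cv2.resize(im,None,fx=3,fy=3,interpolation=2)
im=cv2.imread("pics/top0.png")[185:300,150:240];b=cv2.resize(im,None,fx=4,fy=4,interpolation=2)
h=np.zeros((460,750,3),np.uint8);h[:360,:390]=a;h[:460,390:]=b;cv2.imwrite("pics/tote.png",h)
E
```

```text
prongL tip [ 425.9 -186.2  174.9] 0.0 [390, 238]
prongR tip [ 389.3 -285.1  176.6] 0.3 [434, 255]
screw2 [ 425.5 -350.7  183.2] 0.4 [463, 239]
archTL [ 511.1 -132.9  234. ] 0.7 [370, 196]
archTR [ 496.7 -183.1  223.1] 0.2 [392, 204]
waistTL [ 475.3 -229.3  232.9] 0.7 [414, 213]
waistTR [ 457.9 -279.5  224.1] 0.0 [436, 222]
peghead [ 445.8 -104.1    1.8] 0.7 [351, 237]
pegthin [457.4   4.6   3.3] 0.7 [311, 231]
rackA [587.9 140.   12. ] 0.4 [263, 183]
rackB [411.6 201.6   9.7] 0.3 [238, 247]
rackC [377.5 101.6  14. ] 0.4 [274, 260]
rosin [595.7  -2.5  20.4] 0.1 [314, 181]
handleA [460.1 343.7 111.6] 1.1 [173, 223]
handleB [323.2 277.5 108.6] 4.3 [196, 279]
cabinet near corner [490.8 347.3 184.6] 5.2 [162, 205]
cab right [699.3  42.9 191.9] 1.5 [295, 121]
pole scene ray (110, 165) [array([674.2,  67.5, 200. ]), array([729.5,  11.3, 150. ]), array([784.9, -45. , 100. ]), array([ 840.2, -101.2,   50. ])]
pole scene ray (330, 165) [array([525.7, -42.8, 200. ]), array([ 570.6, -106.8,  150. ]), array([ 615.4, -170.9,  100. ]), array([ 660.2, -234.9,   50. ])]
pole scene ray (590, 158) [array([ 353.5, -184.6,  200. ]), array([ 386.2, -258.7,  150. ]), array([ 418.8, -332.7,  100. ]), array([ 451.5, -406.8,   50. ])]
pole top (290, 22) [array([632.8, -38. , 200. ]), array([648.9, -38. , 150. ]), array([665. , -37.9, 100. ])]
pole top (500, 130) [array([ 548.4, -202.6,  200. ]), array([ 560.1, -211.1,  150. ]), array([ 571.7, -219.5,  100. ])]
pole top (650, 205) [array([ 491.4, -316.9,  200. ]), array([ 500.1, -331.3,  150. ]), array([ 508.9, -345.7,  100. ])]
pole top (740, 245) [array([ 461.7, -384.3,  200. ]), array([ 468.9, -402.2,  150. ]), array([ 476.1, -420.1,  100. ])]
```

View pics/tote.png

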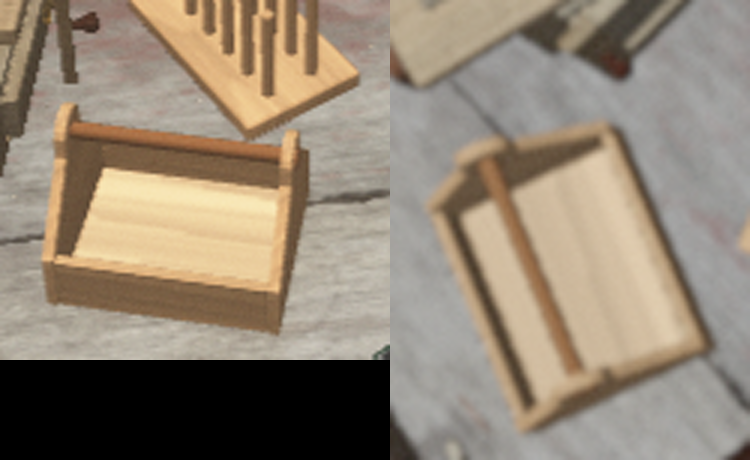

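```bash
cat >> h.py <<'E'
t=lambda u,v:np.array([230+u/2.96,140+v/2.96]); s=lambda u,v:np.array([200+u/3,115+v/3])
np.set_printoptions(precision=1,suppress=True)
E
python3 - <<'E'
from h import *
q=lambda u,v:np.array([205+u/3,255+v/3]); w=lambda u,v:np.array([150+(u-390)/4,185+v/4])
obs=[("scene",(-76,52.5,196),s(515,155)),("top",(-76,52.5,196),t(475,290)),("scene",(-76,-52.5,196),s(603,120)),("top",(-76,-52.5,196),t(604,340)),
("scene",(-18.5,-105,180),s(603,74)),("top",(-18.5,-105,180),t(690,293))]
for n,y in(("a",105),("w",0)):
    pass
obs+=[("scene",(-8,130,224),s(403,92)),("top",(-6,130,226),t(415,168)),("scene",(-8,80,224),s(448,85)),("top",(-6,80,226),t(480,190)),
("scene",(-8,25,224),s(495,62)),("top",(-6,25,226),t(545,218)),("scene",(-8,-25,224),s(540,55)),("top",(-6,-25,226),t(610,243))]
rail,r=fit(obs,[500,-230,-.35]);print("rail",rail,np.degrees(rail[2]));print(r.tolist())
ob=[("scene",(95,55,18),s(145,420)),("top",(95,55,18),t(97,127)),("top",(95,-55,18),t(205,168)),("scene",(-95,55,18),s(265,545)),("top",(-95,55,18),t(22,315)),("scene",(-95,-55,18),s(372,490)),("top",(-95,-55,18),t(130,356))]
rack,r=fit(ob,[490,130,-.35]);print("rack",rack,np.degrees(rack[2]));print(r.tolist())
ot=[("scene",(0,74,108),q(75,130)),("scene",(0,-74,108),q(280,152)),("top",(0,74,108),w(487,165)),("top",(0,-74,108),w(573,373)),
("scene",(65,-82,0),q(277,332)),("scene",(65,82,0),q(50,300)),("top",(65,82,46),w(435,205)),("top",(65,-82,46),w(523,428)),("top",(-65,-82,46),w(710,345)),("top",(-65,82,46),w(612,127))]
for a in(.4,.4-np.pi):
    tote,r=fit(ot if a<0 else [(n,(-p[0],p[1],p[2]),u) for n,p,u in ot],[395,310,a-np.pi/2]);print("tote",tote,np.degrees(tote[2]));print(r.tolist())
np.savez("poses.npz",rail=rail,rack=rack,tote=tote)
E
```

```text
rail [ 475.3 -257.6   -0.4] -20.255338920911694
[[1.1, -5.6], [-0.5, 0.7], [1.4, -5.0], [0.1, 0.8], [0.7, 1.5], [-0.7, 2.0], [-0.2, 3.2], [-0.3, -1.2], [-0.1, 0.4], [-1.1, -0.6], [0.3, 2.6], [0.4, -1.2], [-0.6, 0.1], [-0.0, -1.5]]
rack [482.1 119.8  -0.3] -19.262081955177845
[[-1.1, -2.1], [-0.3, -1.0], [0.6, -1.2], [-0.3, 1.4], [-1.1, 0.3], [2.0, 0.5], [0.5, 0.9]]
tote [389.9 307.2  -1.1] -63.85102672068175
[[0.1, -0.6], [1.7, 1.1], [1.1, -1.8], [2.0, 0.6], [0.9, 0.8], [-0.1, 0.6], [-1.7, -1.0], [-0.5, 0.6], [-0.9, -0.1], [-0.5, -2.2]]
tote [382.  328.8  -7.4] -421.6011427612459
[[-4.7, 8.4], [-1.2, 8.3], [-8.8, 1.7], [-6.0, 3.2], [7.6, -40.6], [11.5, -37.2], [34.0, -19.2], [38.1, -19.4], [-54.3, 24.7], [-55.1, 22.7]]
```

```bash
cat >> h.py <<'E'
from scipy.spatial.transform import Rotation as Rn
def down(yaw):  # jaw (tool y) along yaw deg, x down
    a=np.radians(yaw);y=np.array([np.cos(a),np.sin(a),0]);x=np.array([0,0,-1.]);return np.c_[x,y,np.cross(x,y)]
def plan(wps,grip,P=None,R=None,vmax=40,wmax=6.9):
    """wps: list of (pos,yaw) ; prints rows in groups of 5"""
    S=state();P=S["tcp_pos"] if P is None else np.array(P);R=S["tcp_rot"] if R is None else R
    rows=[]
    for pos,yaw in wps:
        T=down(yaw);rv=Rn.from_matrix(R.T@T).as_rotvec();d=np.array(pos)-P
        n=max(1,int(np.ceil(max(np.linalg.norm(d)/vmax,np.degrees(np.linalg.norm(rv))/wmax))))
        for i in range(n):
            sh=np.round(R.T@d/n/1000,4);r=np.round(rv/n/(np.pi/2),4)
            R=R@Rn.from_rotvec(rv/n).as_matrix();rows.append([*sh,*r,grip])
        P=np.array(pos)
    for i in range(0,len(rows),5): print([float(v)+0. for r in rows[i:i+5] for v in r])
E
python3 - <<'E'
from h import *
rail=None
obs=[("top",(-76,52.5,196),t(475,290)),("top",(-76,-52.5,196),t(604,340)),("scene",(-18.5,-105,180),s(603,74)),("top",(-18.5,-105,180),t(690,293))]
obs+=[("scene",(-8,130,224),s(403,92)),("top",(-6,130,226),t(415,168)),("scene",(-8,80,224),s(448,85)),("top",(-6,80,226),t(480,190)),
("scene",(-8,25,224),s(495,62)),("top",(-6,25,226),t(545,218)),("scene",(-8,-25,224),s(540,55)),("top",(-6,-25,226),t(610,243))]
rail,r=fit(obs,[500,-230,-.35]);print("rail",rail,np.degrees(rail[2]));print(r.tolist())
np.savez("poses.npz",rail=rail,rack=[482.1,119.8,np.radians(-19.26)],tote=[389.9,307.2,np.radians(26.15)]) # tote yaw=handle dir
yaw=np.degrees(rail[2])
A=world(rail,(-6.5,105,300));B=world(rail,(-6.5,0,300));print(A,B,"seat",world(rail,(-52,0,178)))
plan([((250,-560,290),-60),(A,yaw),(A-[0,0,50],yaw)],0.08)
E
```

```text
rail [ 475.8 -258.7   -0.3] -19.743922715565443
[[0.2, 0.8], [0.9, 0.5], [0.5, 1.1], [-0.0, 1.4], [0.1, 3.2], [0.1, -1.0], [0.2, 0.3], [-0.6, -0.6], [0.4, 2.4], [0.9, -1.4], [-0.6, -0.2], [0.5, -1.8]]
[ 505.2 -157.7  300. ] [ 469.7 -256.5  300. ] seat [ 426.9 -241.2  178. ]
[-0.0228, -0.0134, -0.0231, -0.046, 0.0, 0.0004, 0.08, -0.0228, -0.0117, -0.024, -0.046, 0.0, 0.0004, 0.08, -0.0228, -0.0099, -0.0248, -0.046, 0.0, 0.0004, 0.08, -0.0008, -0.0184, -0.0352, -0.0373, 0.0, 0.0, 0.08, -0.0008, -0.0163, -0.0362, -0.0373, 0.0, 0.0, 0.08]
[-0.0008, -0.0142, -0.0371, -0.0373, 0.0, 0.0, 0.08, -0.0008, -0.012, -0.0379, -0.0373, 0.0, 0.0, 0.08, -0.0008, -0.0097, -0.0385, -0.0373, 0.0, 0.0, 0.08, -0.0008, -0.0075, -0.039, -0.0373, 0.0, 0.0, 0.08, -0.0008, -0.0052, -0.0394, -0.0373, 0.0, 0.0, 0.08]
[-0.0008, -0.0029, -0.0396, -0.0373, 0.0, 0.0, 0.08, -0.0008, -0.0005, -0.0397, -0.0373, 0.0, 0.0, 0.08, -0.0008, 0.0018, -0.0397, -0.0373, 0.0, 0.0, 0.08, -0.0008, 0.0041, -0.0395, -0.0373, 0.0, 0.0, 0.08, -0.0008, 0.0064, -0.0392, -0.0373, 0.0, 0.0, 0.08]
[0.025, 0.0, 0.0, 0.0, 0.0, 0.0, 0.08, 0.025, 0.0, 0.0, 0.0, 0.0, 0.0, 0.08]
```

>>> servo_tool(motion=[-0.0228,-0.0134,-0.0231,-0.046,0,0,0.08,-0.0228,-0.0117,-0.024,-0.046,0,0,0.08,-0.0228,-0.0099,-0.0248,-0.046,0,0,0.08,-0.0008,-0.0184,-0.0352,-0.0373,0,0,0.08,-0.0008,-0.0163,-0.0362,-0.0373,0,0,0.08])

```text
t: 0.52
tcp_pos: [293.5, -493.1, 293.8]
tcp_rot: [[0.001, 0.599, -0.801], [-0.002, -0.801, -0.599], [-1.0, 0.002, 0.0]]
force: [0.3, 1.0, -0.6]
opening: 61.8
```

>>> servo_tool(motion=[-0.0008,-0.0142,-0.0371,-0.0373,0,0,0.08,-0.0008,-0.012,-0.0379,-0.0373,0,0,0.08,-0.0008,-0.0097,-0.0385,-0.0373,0,0,0.08,-0.0008,-0.0075,-0.039,-0.0373,0,0,0.08,-0.0008,-0.0052,-0.0394,-0.0373,0,0,0.08])

```text
t: 0.93
tcp_pos: [399.6, -323.7, 296.3]
tcp_rot: [[-0.0, 0.805, -0.593], [-0.0, -0.593, -0.805], [-1.0, -0.0, 0.0]]
force: [0.8, 0.2, 0.4]
opening: 41.1
```

>>> servo_tool(motion=[-0.0008,-0.0029,-0.0396,-0.0373,0,0,0.08,-0.0008,-0.0005,-0.0397,-0.0373,0,0,0.08,-0.0008,0.0018,-0.0397,-0.0373,0,0,0.08,-0.0008,0.0041,-0.0395,-0.0373,0,0,0.08,-0.0008,0.0064,-0.0392,-0.0373,0,0,0.08])

```text
t: 1.35
tcp_pos: [505.8, -156.1, 300.4]
tcp_rot: [[-0.0, 0.942, -0.335], [-0.0, -0.335, -0.942], [-1.0, -0.0, 0.0]]
force: [0.8, -1.5, -0.1]
opening: 39.8
```

>>> servo_tool(motion=[0,0,0,0,0,0,0.08])

```text
t: 1.43
tcp_pos: [509.0, -147.9, 300.7]
tcp_rot: [[0.003, 0.947, -0.323], [0.005, -0.323, -0.947], [-1.0, 0.001, -0.005]]
force: [-0.1, 1.6, 0.6]
opening: 40.1
```

>>> servo_tool(motion=[0,0,0,0,0,0,0.08,0,0,0,0,0,0,0.08,0,0,0,0,0,0,0.08])

```text
t: 1.68
tcp_pos: [504.6, -159.6, 300.2]
tcp_rot: [[-0.001, 0.94, -0.34], [-0.001, -0.34, -0.94], [-1.0, -0.001, 0.001]]
force: [-0.5, -1.0, -0.4]
opening: 40.1
```

Run:
```python
from h import *
S=state();print(S["tcp_pos"],S["tcp_rot"])
im=[cv2.cvtColor(eyes.read_camera(n),cv2.COLOR_RGB2BGR) for n in("scene","top")]
a=cv2.resize(im[0][90:240,290:430],None,fx=2.8,fy=2.8,interpolation=2);b=cv2.resize(im[1][150:300,300:440],None,fx=2.8,fy=2.8,interpolation=2)
cv2.imwrite("pics/g1.png",np.hstack([a,b]))
```

```text
[ 504.6 -159.6  300.2] [[-0.   0.9 -0.3]
 [-0.  -0.3 -0.9]
 [-1.  -0.   0. ]]
```

View pics/g1.png

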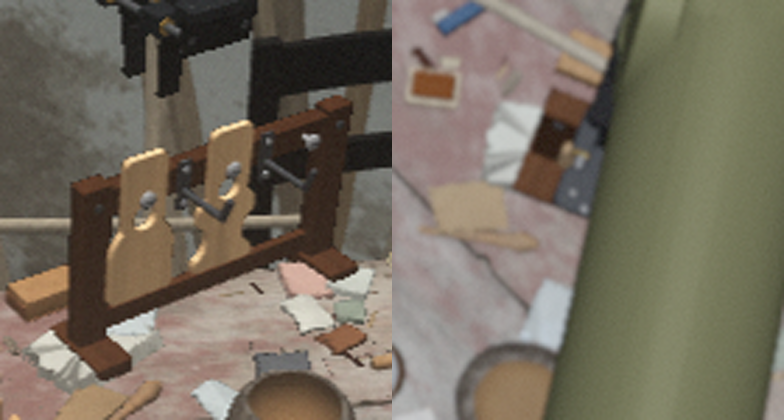

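>>> servo_tool(motion=[0.03,0,0,0,0,0,0.08,0.03,0,0,0,0,0,0.08,0.02,0,0,0,0,0,0.08,0.016,0,0,0,0,0,0.08,0,0,0,0,0,0,0.08])

```text
t: 2.2
tcp_pos: [502.5, -158.6, 200.9]
tcp_rot: [[-0.006, 0.941, -0.34], [0.002, -0.34, -0.941], [-1.0, -0.007, 0.0]]
force: [0.3, -0.0, -0.7]
opening: 39.9
```

>>> servo_tool(motion=[0,0,0,0,0,0,1,0,0,0,0,0,0,1,0,0,0,0,0,0,1,0,0,0,0,0,0,1,0,0,0,0,0,0,1])

```text
t: 2.62
tcp_pos: [505.9, -158.1, 205.6]
tcp_rot: [[0.002, 0.941, -0.337], [-0.001, -0.337, -0.941], [-1.0, 0.002, 0.0]]
force: [0.0, 0.6, 1.0]
opening: 14.6
```

>>> servo_tool(motion=[0,0,0,0,0,0,1,0,0,0,0,0,0,1])

```text
t: 2.78
tcp_pos: [505.5, -157.9, 205.1]
tcp_rot: [[0.0, 0.941, -0.337], [-0.0, -0.337, -0.941], [-1.0, 0.001, 0.0]]
force: [-1.7, 0.2, 2.6]
opening: 8.6
```

>>> servo_tool(motion=[-0.008,0,0,0,0,0,1,-0.008,0,0,0,0,0,1,-0.006,0,0,0,0,0,1,0,0,0,0,0,0,1,0,0,0,0,0,0,1])

```text
t: 3.2
tcp_pos: [505.8, -157.9, 227.2]
tcp_rot: [[0.001, 0.941, -0.337], [-0.001, -0.337, -0.941], [-1.0, 0.001, 0.0]]
force: [0.2, -1.0, 0.0]
opening: 8.8
```

>>> servo_tool(motion=[0,-0.01,0,0,0,0,1,0,-0.01,0,0,0,0,1,0,-0.01,0,0,0,0,1,0,-0.015,0,0,0,0,1,0,-0.015,0,0,0,0,1])

```text
t: 3.62
tcp_pos: [447.4, -137.0, 226.1]
tcp_rot: [[-0.001, 0.941, -0.337], [0.0, -0.337, -0.941], [-1.0, -0.001, 0.0]]
force: [-0.4, 0.3, -1.3]
opening: 8.7
```

>>> servo_tool(motion=[0,0,0,0,0,0,1,0,0,0,0,0,0,1])

```text
t: 3.78
tcp_pos: [448.1, -137.6, 226.7]
tcp_rot: [[0.0, 0.941, -0.338], [-0.002, -0.338, -0.941], [-1.0, 0.001, 0.001]]
force: [1.0, -0.1, -0.4]
opening: 8.7
```

Run:
```python
from h import *
S=state();print(S["t"],S["tcp_pos"],S["force"],S["opening"])
save("scene","g2",(270,470,60,240),3.3)
```

```text
3.7833 [ 448.1 -137.6  226.7] [ 1.  -0.1 -0.4] 8.702270777068648
```

View pics/g2.png

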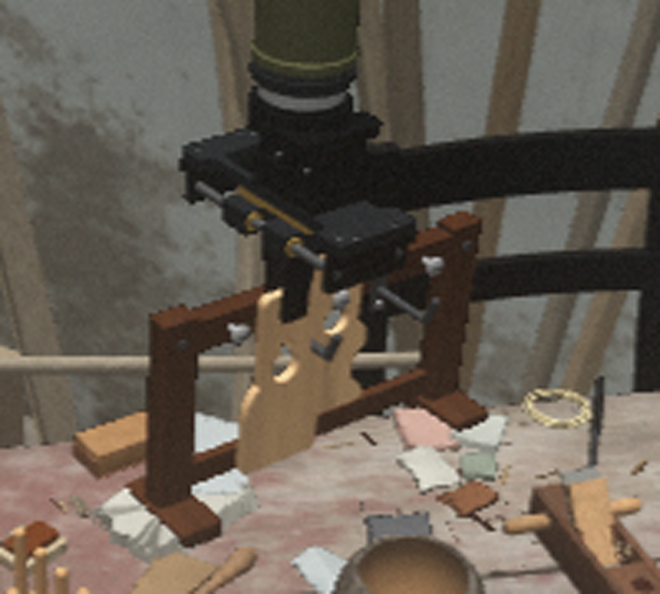

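Run:
```python
from h import *
X=[72.5,43.5,14.5,-14.5,-43.5,-72.5]
F=[(185,338),(203,355),(222,375),(241,395),(261,415),(282,435)];B=[(228,320),(246,337),(265,355),(285,375),(305,395),(326,415)]
ob=[("scene",(x,21,105),s(*u)) for x,u in zip(X,F)]+[("scene",(x,-21,105),s(*u)) for x,u in zip(X,B)]
o2=[("top",(95,55,18),t(97,127)),("top",(95,-55,18),t(205,168)),("top",(-95,55,18),t(22,315)),("top",(-95,-55,18),t(130,356))]
for o in(ob,o2,ob+o2):
    p,r=fit(o,[482,120,-.34]);print(p,np.degrees(p[2]),r.tolist())
im=cv2.imread("pics/top0.png")
a=cv2.resize(im[180:265,235:305],None,fx=7,fy=7,interpolation=2)
for x in X:
    for y in(21,-21):
        for z,c in((18,(255,0,0)),(105,(0,0,255))):
            u=(proj("top",world(p,(x,y,z)))-[235,180])*7+3;cv2.circle(a,tuple(int(v) for v in u),6,c,1)
im=cv2.imread("pics/scene0.png");b=cv2.resize(im[210:310,240:330],None,fx=3.4,fy=3.4,interpolation=2)
for x in X:
    for y in(21,-21):
        u=(proj("scene",world(p,(x,y,105)))-[240,210])*3.4+1.5;cv2.circle(b,tuple(int(v) for v in u),3,(0,0,255),1)
h=np.zeros((595,800,3),np.uint8);h[:,:490]=a;h[:340,490:796]=b[:, :306];cv2.imwrite("pics/rack.png",h)
```

```text
[480.5 123.9  -0.3] -19.653613840166784 [[-0.3, -0.4], [-0.2, 0.1], [-0.3, -0.1], [-0.1, -0.1], [-0.0, 0.0], [-0.1, 0.4], [-0.1, -0.4], [0.1, 0.0], [0.2, 0.2], [0.2, -0.0], [0.3, -0.0], [0.4, 0.1]]
[481.5 119.6  -0.3] -19.49285053095866 [[-0.1, -0.8], [0.8, -0.9], [-1.1, 0.4], [0.4, 1.1]]
[481.2 122.4  -0.3] -19.563427093696447 [[-0.2, -0.8], [-0.1, -0.3], [-0.1, -0.5], [0.1, -0.6], [0.1, -0.4], [0.1, -0.0], [-0.0, -0.7], [0.2, -0.4], [0.3, -0.2], [0.3, -0.4], [0.5, -0.5], [0.5, -0.3], [-1.0, -0.7], [-0.2, -0.7], [-2.2, 0.5], [-0.7, 1.2]]
```

View pics/rack.png

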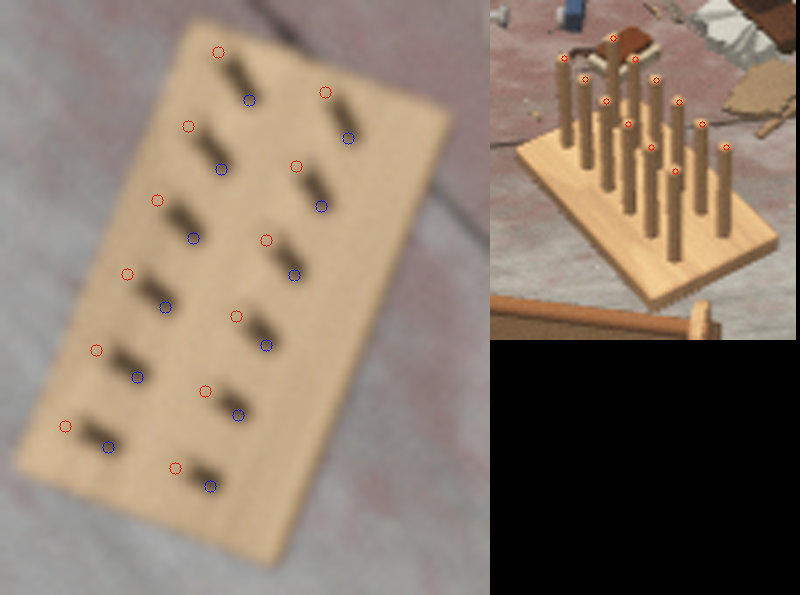

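Run:
```python
from h import *
Z=dict(np.load("poses.npz"));Z["rack"]=np.array([481,122.4,np.radians(-19.56)]);np.savez("poses.npz",**Z)
for x in(29,-29):print(world(Z["rack"],(x,0,0)))
T=world(Z["rack"],(29,0,290))
plan([((449,-125,290),-19.6),(T,-19.6)],1)
```

```text
[508.3 112.7   0. ]
[453.7 132.1   0. ]
[-0.0316, -0.002, -0.006, -0.0008, 0.0003, -0.0004, 1.0, -0.0316, -0.002, -0.006, -0.0008, 0.0003, -0.0004, 1.0, 0.0, -0.0034, -0.0348, 0.0, 0.0, 0.0, 1.0, 0.0, -0.0034, -0.0348, 0.0, 0.0, 0.0, 1.0, 0.0, -0.0034, -0.0348, 0.0, 0.0, 0.0, 1.0]
[0.0, -0.0034, -0.0348, 0.0, 0.0, 0.0, 1.0, 0.0, -0.0034, -0.0348, 0.0, 0.0, 0.0, 1.0, 0.0, -0.0034, -0.0348, 0.0, 0.0, 0.0, 1.0, 0.0, -0.0034, -0.0348, 0.0, 0.0, 0.0, 1.0]
```

>>> servo_tool(motion=[-0.0316,-0.002,-0.006,-0.001,0,0,1,-0.0316,-0.002,-0.006,-0.001,0,0,1,0,-0.0034,-0.0348,0,0,0,1,0,-0.0034,-0.0348,0,0,0,1,0,-0.0034,-0.0348,0,0,0,1])

```text
t: 4.25
tcp_pos: [475.6, -22.3, 290.5]
tcp_rot: [[0.002, 0.942, -0.336], [0.0, -0.336, -0.942], [-1.0, 0.002, -0.001]]
force: [0.8, -0.3, -1.8]
opening: 8.8
```

>>> servo_tool(motion=[0,-0.0034,-0.0348,0,0,0,1,0,-0.0034,-0.0348,0,0,0,1,0,-0.0034,-0.0348,0,0,0,1,0,-0.0034,-0.0348,0,0,0,1,0,0,0,0,0,0,1])

```text
t: 4.67
tcp_pos: [508.5, 121.4, 290.1]
tcp_rot: [[0.001, 0.946, -0.324], [0.007, -0.324, -0.946], [-1.0, -0.001, -0.007]]
force: [-0.7, 0.7, 0.4]
opening: 8.8
```

>>> servo_tool(motion=[0,0,0,0,0,0,1,0,0,0,0,0,0,1,0,0,0,0,0,0,1,0,0,0,0,0,0,1,0,0,0,0,0,0,1])

```text
t: 5.08
tcp_pos: [508.4, 111.2, 289.7]
tcp_rot: [[0.0, 0.942, -0.337], [-0.001, -0.337, -0.942], [-1.0, 0.0, 0.0]]
force: [-0.3, -0.6, -1.3]
opening: 8.7
```

Run:
```python
from h import *
S=state();print(S["t"],S["tcp_pos"],S["tcp_rot"],S["opening"])
save("scene","g3",(210,350,80,310),2.6)
plan([((508.3,112.7,290),-19.6)],1)
```

```text
5.0833 [508.4 111.2 289.7] [[ 0.   0.9 -0.3]
 [-0.  -0.3 -0.9]
 [-1.   0.   0. ]] 8.65636185786029
[-0.0002, -0.0005, -0.0012, -0.0006, 0.0003, -0.0002, 1.0]
```

View pics/g3.png

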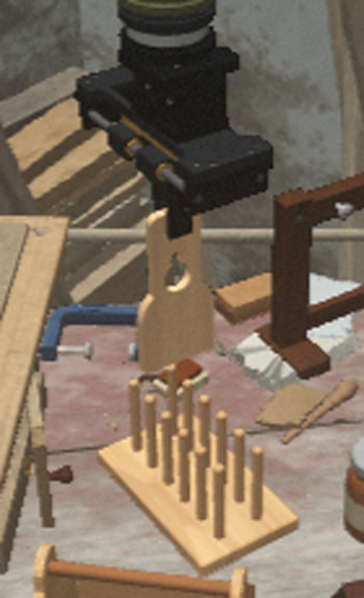

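>>> servo_tool(motion=[0.03,0,-0.0015,0,0,0,1,0.025,0,0,0,0,0,1,0.02,0,0,0,0,0,1,0,0,0,0,0,0,1,0,0,0,0,0,0,1])

```text
t: 5.55
tcp_pos: [508.3, 113.3, 214.4]
tcp_rot: [[-0.002, 0.942, -0.335], [-0.0, -0.335, -0.942], [-1.0, -0.001, 0.001]]
force: [0.8, -1.0, -0.3]
opening: 8.4
```

>>> servo_tool(motion=[0.02,0,0,0,0,0,1,0.02,0,0,0,0,0,1,0.01,0,0,0,0,0,1,0.002,0,0,0,0,0,1,0,0,0,0,0,0,1])

```text
t: 5.97
tcp_pos: [509.1, 114.0, 163.4]
tcp_rot: [[0.0, 0.942, -0.335], [0.0, -0.335, -0.942], [-1.0, 0.0, -0.0]]
force: [0.2, -0.5, 0.4]
opening: 8.8
```

>>> servo_tool(motion=[0.002,0,0,0,0,0,1,0,0,0,0,0,0,1,0.002,0,0,0,0,0,1,0,0,0,0,0,0,1])

```text
t: 6.3
tcp_pos: [509.0, 114.0, 159.1]
tcp_rot: [[0.001, 0.942, -0.334], [-0.0, -0.334, -0.942], [-1.0, 0.001, -0.0]]
force: [-0.8, -0.7, -0.7]
opening: 8.7
```

Smooth. Feel for the board a little further.

>>> servo_tool(motion=[0.002,0,0,0,0,0,1,0,0,0,0,0,0,1])

```text
t: 6.47
tcp_pos: [509.2, 114.2, 157.3]
tcp_rot: [[0.001, 0.942, -0.334], [0.0, -0.334, -0.942], [-1.0, 0.001, -0.0]]
force: [-0.6, 1.2, 3.2]
opening: 8.8
```

>>> servo_tool(motion=[0.002,0,0,0,0,0,1,0,0,0,0,0,0,1])

```text
t: 6.63
tcp_pos: [510.1, 114.2, 157.3]
tcp_rot: [[0.003, 0.942, -0.335], [-0.001, -0.335, -0.942], [-1.0, 0.003, -0.0]]
force: [-2.5, -0.5, 12.8]
opening: 8.7
```

>>> servo_tool(motion=[0.002,0,0,0,0,0,1,0,0,0,0,0,0,1])

```text
t: 6.8
tcp_pos: [511.3, 114.0, 157.2]
tcp_rot: [[0.006, 0.942, -0.335], [-0.001, -0.335, -0.942], [-1.0, 0.006, -0.001]]
force: [-4.9, -2.6, 22.9]
opening: 8.8
```

>>> servo_tool(motion=[-0.004,0,0,0,0,0,0.6,0,0,0,0,0,0,0.3,0,0,0,0,0,0,0.1,0,0,0,0,0,0,0.1,0,0,0,0,0,0,0.1])

```text
t: 7.22
tcp_pos: [508.3, 113.8, 156.0]
tcp_rot: [[-0.001, 0.942, -0.334], [-0.0, -0.334, -0.942], [-1.0, -0.001, 0.001]]
force: [-0.0, 0.4, 0.0]
opening: 33.9
```

>>> servo_tool(motion=[-0.03,0,0,0,0,0,0.1,-0.04,0,0,0,0,0,0.1,-0.04,0,0,0,0,0,0.1,-0.03,0,0,0,0,0,0.1,0,0,0,0,0,0,0.1])

```text
t: 7.63
tcp_pos: [511.6, 115.1, 302.9]
tcp_rot: [[0.01, 0.942, -0.334], [0.001, -0.334, -0.942], [-1.0, 0.009, -0.004]]
force: [0.8, 0.5, 0.3]
opening: 38.8
```

Run:
```python
from h import *
S=state();print(S["t"],S["tcp_pos"],S["opening"])
save("scene","g4",(210,350,130,310),2.6)
Z=np.load("poses.npz")
plan([((469.7,-256.5,290),-19.7)],0.1)
```

```text
7.6333 [511.6 115.1 302.9] 38.81741094329183
[0.0009, 0.0086, 0.0363, 0.0002, -0.0001, -0.0003, 0.1, 0.0009, 0.0086, 0.0363, 0.0002, -0.0001, -0.0003, 0.1, 0.0009, 0.0086, 0.0363, 0.0002, -0.0001, -0.0003, 0.1, 0.0009, 0.0086, 0.0363, 0.0002, -0.0001, -0.0003, 0.1, 0.0009, 0.0086, 0.0363, 0.0002, -0.0001, -0.0003, 0.1]
[0.0009, 0.0086, 0.0363, 0.0002, -0.0001, -0.0003, 0.1, 0.0009, 0.0086, 0.0363, 0.0002, -0.0001, -0.0003, 0.1, 0.001, 0.0086, 0.0363, 0.0002, -0.0001, -0.0003, 0.1, 0.001, 0.0087, 0.0363, 0.0002, -0.0001, -0.0003, 0.1, 0.001, 0.0087, 0.0363, 0.0002, -0.0001, -0.0003, 0.1]
```

>>> servo_tool(motion=[0,0.0086,0.0363,0,0,0,0.1,0,0.0086,0.0363,0,0,0,0.1,0,0.0086,0.0363,0,0,0,0.1,0,0.0086,0.0363,0,0,0,0.1,0,0.0086,0.0363,0,0,0,0.1])

```text
t: 8.1
tcp_pos: [487.2, -73.2, 295.0]
tcp_rot: [[-0.002, 0.942, -0.334], [0.0, -0.334, -0.942], [-1.0, -0.002, 0.001]]
force: [0.6, -0.1, -0.2]
opening: 39.0
```

>>> servo_tool(motion=[0,0.0086,0.0363,0,0,0,0.1,0,0.0086,0.0363,0,0,0,0.1,0,0.0086,0.0363,0,0,0,0.1,0,0.0086,0.0363,0,0,0,0.1,0,0.0086,0.0363,0,0,0,0.1])

```text
t: 8.52
tcp_pos: [467.1, -258.4, 294.7]
tcp_rot: [[-0.003, 0.942, -0.335], [0.001, -0.335, -0.942], [-1.0, -0.003, -0.0]]
force: [1.7, 0.6, 0.6]
opening: 38.8
```

>>> servo_tool(motion=[0,0,0,0,0,0,0.1,0,0,0,0,0,0,0.1,0,0,0,0,0,0,0.1,0,0,0,0,0,0,0.1,0,0,0,0,0,0,0.1])

```text
t: 8.93
tcp_pos: [468.8, -255.1, 296.5]
tcp_rot: [[-0.0, 0.943, -0.332], [0.0, -0.332, -0.943], [-1.0, -0.0, -0.0]]
force: [-0.3, 0.6, -0.2]
opening: 38.9
```

Run:
```python
from h import *
plan([((470.5,-256.9,203),-19.7)],0.1)
```

```text
[0.0312, 0.0007, 0.0004, 0.0012, 0.0, 0.0001, 0.1, 0.0312, 0.0007, 0.0004, 0.0012, 0.0, 0.0001, 0.1, 0.0312, 0.0007, 0.0004, 0.0012, 0.0, 0.0001, 0.1]
```

View pics/g4.png

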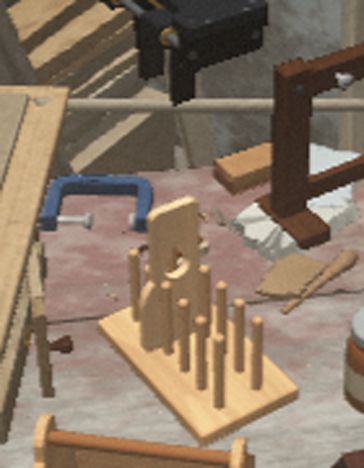

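>>> servo_tool(motion=[0.03,0.001,0.001,0.002,0,0,0.1,0.03,0.001,0,0.002,0,0,0.1,0.02,0,0,0,0,0,0.1,0.012,0,0,0,0,0,0.1,0,0,0,0,0,0,0.1])

```text
t: 9.35
tcp_pos: [468.6, -256.9, 202.1]
tcp_rot: [[-0.004, 0.941, -0.339], [0.002, -0.339, -0.941], [-1.0, -0.005, -0.001]]
force: [0.3, 0.5, 0.2]
opening: 39.4
```

>>> servo_tool(motion=[0,0,0,0,0,0,1,0,0,0,0,0,0,1,0,0,0,0,0,0,1,0,0,0,0,0,0,1,0,0,0,0,0,0,1])

```text
t: 9.77
tcp_pos: [470.3, -258.8, 205.8]
tcp_rot: [[0.001, 0.94, -0.34], [-0.001, -0.34, -0.94], [-1.0, 0.001, 0.001]]
force: [-0.6, 0.2, 0.5]
opening: 13.9
```

>>> servo_tool(motion=[0,0,0,0,0,0,1,0,0,0,0,0,0,1])

```text
t: 9.93
tcp_pos: [468.4, -258.0, 204.9]
tcp_rot: [[-0.003, 0.94, -0.341], [0.001, -0.341, -0.94], [-1.0, -0.004, 0.0]]
force: [-4.6, 2.2, 3.5]
opening: 8.6
```

>>> servo_tool(motion=[-0.008,0,0,0,0,0,1,-0.008,0,0,0,0,0,1,-0.006,0,0,0,0,0,1,0,0,0,0,0,0,1,0,0,0,0,0,0,1])

```text
t: 10.35
tcp_pos: [469.0, -258.0, 227.7]
tcp_rot: [[-0.002, 0.94, -0.341], [0.001, -0.341, -0.94], [-1.0, -0.002, 0.0]]
force: [-5.2, 2.8, 3.5]
opening: 8.2
```

>>> servo_tool(motion=[0,-0.006,0,0,0,0,1,0,-0.008,0,0,0,0,1])

```text
t: 10.52
tcp_pos: [458.0, -254.1, 227.6]
tcp_rot: [[0.003, 0.941, -0.34], [-0.001, -0.34, -0.941], [-1.0, 0.004, 0.0]]
force: [0.5, 0.0, -1.1]
opening: 8.8
```

>>> servo_tool(motion=[0,-0.012,0,0,0,0,1,0,-0.015,0,0,0,0,1,0,-0.017,0,0,0,0,1,-0.03,0,0,0,0,0,1,-0.033,0,0,0,0,0,1])

```text
t: 10.93
tcp_pos: [413.0, -237.8, 288.3]
tcp_rot: [[-0.003, 0.94, -0.341], [0.001, -0.341, -0.94], [-1.0, -0.004, -0.0]]
force: [0.9, -1.0, -0.3]
opening: 8.7
```

Run:
```python
from h import *
S=state();print(S["tcp_pos"],S["opening"],S["force"])
plan([((453.7,132.1,291),-19.6)],1)
```

```text
[ 413.  -237.8  288.3] 8.719859680751314 [ 0.9 -1.  -0.3]
[-0.0002, -0.0088, -0.0362, -0.0004, 0.0, 0.0002, 1.0, -0.0002, -0.0088, -0.0362, -0.0004, 0.0, 0.0002, 1.0, -0.0002, -0.0087, -0.0362, -0.0004, 0.0, 0.0002, 1.0, -0.0002, -0.0087, -0.0362, -0.0004, 0.0, 0.0002, 1.0, -0.0002, -0.0087, -0.0362, -0.0004, 0.0, 0.0002, 1.0]
[-0.0002, -0.0087, -0.0362, -0.0004, 0.0, 0.0002, 1.0, -0.0002, -0.0087, -0.0362, -0.0004, 0.0, 0.0002, 1.0, -0.0003, -0.0086, -0.0362, -0.0004, 0.0, 0.0002, 1.0, -0.0003, -0.0086, -0.0362, -0.0004, 0.0, 0.0002, 1.0, -0.0003, -0.0086, -0.0362, -0.0004, 0.0, 0.0002, 1.0]
```

>>> servo_tool(motion=[0,-0.0088,-0.0362,0,0,0,1,0,-0.0088,-0.0362,0,0,0,1,0,-0.0088,-0.0362,0,0,0,1,0,-0.0088,-0.0362,0,0,0,1,0,-0.0088,-0.0362,0,0,0,1])

```text
t: 11.35
tcp_pos: [436.1, -51.9, 290.5]
tcp_rot: [[0.003, 0.94, -0.34], [-0.002, -0.34, -0.94], [-1.0, 0.004, 0.001]]
force: [1.6, 0.0, -1.3]
opening: 8.7
```

>>> servo_tool(motion=[0,-0.0087,-0.0362,0,0,0,1,0,-0.0087,-0.0362,0,0,0,1,0,-0.0086,-0.0362,0,0,0,1,0,-0.0086,-0.0362,0,0,0,1,0,-0.0086,-0.0362,0,0,0,1])

```text
t: 11.77
tcp_pos: [456.9, 133.3, 290.5]
tcp_rot: [[0.004, 0.94, -0.34], [-0.001, -0.34, -0.94], [-1.0, 0.004, -0.0]]
force: [0.7, -0.4, -0.9]
opening: 8.9
```

>>> servo_tool(motion=[0,0,0,0,0,0,1,0,0,0,0,0,0,1,0,0,0,0,0,0,1,0,0,0,0,0,0,1,0,0,0,0,0,0,1])

```text
t: 12.18
tcp_pos: [456.9, 129.7, 289.7]
tcp_rot: [[0.0, 0.939, -0.343], [-0.001, -0.343, -0.939], [-1.0, 0.001, 0.0]]
force: [-0.5, -0.6, -0.8]
opening: 9.0
```

Run:
```python
from h import *
S=state();print(S["tcp_pos"],S["opening"],S["force"])
save("scene","g5",(210,350,80,310),2.6)
plan([((453.7,132.1,291),-19.6)],1)
```

```text
[456.9 129.7 289.7] 9.021913838544373 [-0.5 -0.6 -0.8]
[-0.0013, -0.0037, -0.0009, -0.005, 0.0002, -0.0003, 1.0]
```

View pics/g5.png

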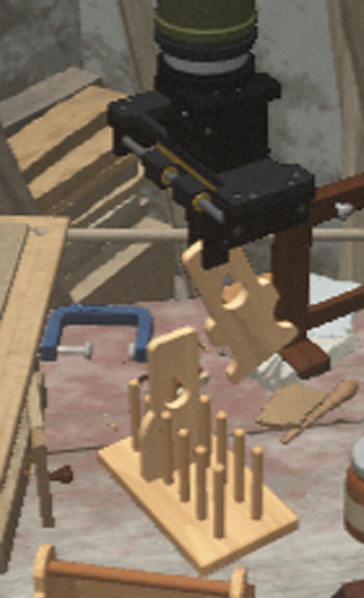

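Run:
```python
from h import *
S=state();R=S["tcp_rot"];P=S["tcp_pos"];n=R[:,1]
for k in[(182,252),(208,318),(232,382),(297,327)]:
    o,d=ray("scene",(210+k[0]/2.6,80+k[1]/2.6));p=o+d*((P-n*4.5-o)@n)/(d@n)
    q=R.T@(p-P);print(k,p,"down",round(q[0],1),"toolz",round(q[2],1))
```

```text
(182, 252) [462.1 157.3 309.9] down -20.2 toolz -27.5
(208, 318) [453.9 134.8 234.3] down 55.4 toolz -3.6
(232, 382) [445.6 111.9 153.8] down 135.9 toolz 20.8
(297, 327) [421.5  45.9 186. ] down 103.8 toolz 91.1
```

>>> servo_tool(motion=[0,-0.0037,-0.001,-0.005,0,0,1,0,0,0,0,0.068,0,1,0,0,0,0,0.068,0,1,0,0,0,0,0.068,0,1,0,0,0,0,0.068,0,1])

```text
t: 12.65
tcp_pos: [454.0, 132.9, 291.0]
tcp_rot: [[0.144, 0.943, -0.302], [0.393, -0.334, -0.857], [-0.908, 0.004, -0.419]]
force: [0.1, -0.2, -0.6]
opening: 8.8
```

>>> servo_tool(motion=[0,0,0,0,0,0,1,0,0,0,0,0,0,1,0,0,0,0,0,0,1,0,0,0,0,0,0,1,0,0,0,0,0,0,1])

```text
t: 13.07
tcp_pos: [453.7, 135.2, 290.2]
tcp_rot: [[0.137, 0.944, -0.3], [0.39, -0.329, -0.86], [-0.911, 0.001, -0.413]]
force: [-0.0, -0.2, -0.9]
opening: 9.1
```

Run:
```python
from h import *
S=state();print(S["tcp_pos"],S["tcp_rot"],S["opening"],S["q"])
save("scene","g6",(210,350,80,310),2.6)
R=S["tcp_rot"]
print("err to target, tool axes /m",np.round(R.T@(np.array([453.7,132.1,291])-S["tcp_pos"])/1000,4))
print("down in tool",-R[2], "yaw",np.degrees(np.arctan2(R[1,1],R[0,1])))
```

```text
[453.7 135.2 290.2] [[ 0.1  0.9 -0.3]
 [ 0.4 -0.3 -0.9]
 [-0.9  0.  -0.4]] 9.066230562185012 [ 40.8 -14.5 -35.9 110.7 -33.   77.   -7.4]
err to target, tool axes /m [-0.  0.  0.]
down in tool [ 0.9 -0.   0.4] yaw -19.2370528771571
```

View pics/g6.png

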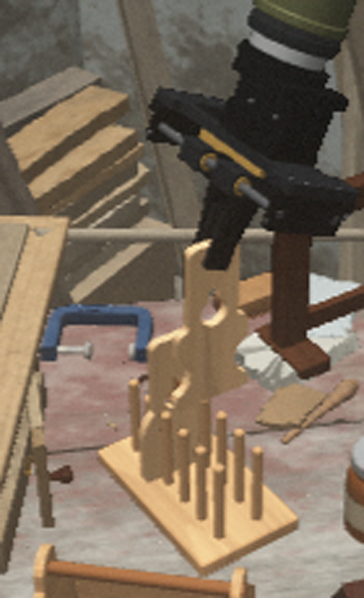

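>>> servo_tool(motion=[0.0273,0.001,0.0124,0,0,0,1,0.0273,0,0.0124,0,0,0,1,0,0,0,0,0,0,1,0.0182,0,0.0083,0,0,0,1,0,0,0,0,0,0,1])

```text
t: 13.53
tcp_pos: [453.0, 133.7, 208.2]
tcp_rot: [[0.134, 0.943, -0.303], [0.391, -0.332, -0.859], [-0.911, -0.004, -0.413]]
force: [-1.0, 0.6, -1.2]
opening: 8.9
```

>>> servo_tool(motion=[0.0182,0,0.0083,0,0,0,1,0.0182,0,0.0083,0,0,0,1,0,0,0,0,0,0,1,0,0,0,0,0,0,1])

```text
t: 13.87
tcp_pos: [454.5, 133.7, 170.8]
tcp_rot: [[0.137, 0.943, -0.303], [0.392, -0.332, -0.858], [-0.91, -0.001, -0.415]]
force: [-0.5, 0.1, -1.2]
opening: 9.0
```

>>> servo_tool(motion=[0.0091,0,0.0041,0,0,0,1,0.0046,0,0.0021,0,0,0,1,0,0,0,0,0,0,1])

```text
t: 14.12
tcp_pos: [457.9, 135.0, 158.6]
tcp_rot: [[0.144, 0.943, -0.301], [0.394, -0.334, -0.856], [-0.908, 0.005, -0.419]]
force: [-0.2, 2.2, 11.0]
opening: 9.0
```

>>> servo_tool(motion=[0.0027,0,0.0012,0,0,0,1,0,0,0,0,0,0,1])

```text
t: 14.28
tcp_pos: [459.5, 136.0, 158.0]
tcp_rot: [[0.147, 0.943, -0.3], [0.396, -0.334, -0.856], [-0.907, 0.007, -0.422]]
force: [-1.3, 2.1, 20.7]
opening: 8.9
```

>>> servo_tool(motion=[0.0027,0,0.0012,0,0,0,1,0,0,0,0,0,0,1])

```text
t: 14.45
tcp_pos: [461.9, 135.6, 157.5]
tcp_rot: [[0.152, 0.942, -0.3], [0.396, -0.336, -0.855], [-0.906, 0.011, -0.424]]
force: [-3.9, 1.0, 31.2]
opening: 9.1
```

>>> servo_tool(motion=[-0.005,0,-0.002,0,0,0,0.6,0,0,0,0,0,0,0.3,0,0,0,0,0,0,0.1,0,0,0,0,0,0,0.1,0,0,0,0,0,0,0.1])

```text
t: 14.87
tcp_pos: [453.8, 133.0, 153.5]
tcp_rot: [[0.137, 0.943, -0.304], [0.391, -0.333, -0.858], [-0.91, -0.001, -0.414]]
force: [-0.3, -0.0, -0.2]
opening: 34.0
```

>>> servo_tool(motion=[-0.027,0,-0.012,0,0,0,0.1,-0.036,0,-0.016,0,0,0,0.1,-0.036,0,-0.016,0,0,0,0.1,0,0,0,0,-0.068,0,0.1,0,0,0,0,-0.068,0,0.1])

```text
t: 15.28
tcp_pos: [455.5, 129.8, 264.5]
tcp_rot: [[0.075, 0.941, -0.33], [0.194, -0.339, -0.921], [-0.978, 0.005, -0.208]]
force: [-0.1, 1.5, -1.1]
opening: 39.1
```

>>> servo_tool(motion=[0,0,0,0,-0.068,0,0.1,0,0,0,0,-0.068,0,0.1,0,0,0,0,0,0,0.1,0,0,0,0,0,0,0.1])

```text
t: 15.62
tcp_pos: [453.6, 133.9, 261.8]
tcp_rot: [[-0.002, 0.944, -0.329], [0.004, -0.329, -0.944], [-1.0, -0.003, -0.003]]
force: [0.9, -0.5, 0.6]
opening: 39.0
```

Run:
```python
from h import *
S=state();print(S["t"],S["tcp_pos"],S["tcp_rot"],S["opening"])
# peg pose
hd,r=tri(s(435,345),t(358,287));th,_=tri(s(358,402),t(240,272))
h2=[atz("scene",s(437,343),10),atz("top",t(359,287),10)];t2=[atz("scene",s(357,403),6),atz("top",t(238,272),6)]
print(h2,t2)
h=np.mean(h2,0);e=np.mean(t2,0);d=h-e;yaw=np.degrees(np.arctan2(d[1],d[0]));print("len",np.linalg.norm(d),"yaw",yaw,"mid",(h+e)/2)
im=[cv2.cvtColor(eyes.read_camera(n),cv2.COLOR_RGB2BGR) for n in("scene","top")]
cv2.imwrite("pics/g7s.png",im[0]);cv2.imwrite("pics/g7t.png",im[1])
a=cv2.resize(im[0][190:340,205:365],None,fx=2.5,fy=2.5,interpolation=2);b=cv2.resize(im[1][185:310,150:360],None,fx=1.9,fy=1.9,interpolation=2)
c=np.zeros((620,400,3),np.uint8);c[:375]=a;c[375:612,:399]=b;cv2.imwrite("pics/g7.png",c[:,:])
```

```text
15.6167 [453.6 133.9 261.8] [[-0.   0.9 -0.3]
 [ 0.  -0.3 -0.9]
 [-1.  -0.  -0. ]] 38.97993118558236
[array([442.1, -98.4,  10. ]), array([ 443.8, -105.2,   10. ])] [array([456.8,   9.2,   6. ]), array([455.9,   5.8,   6. ])]
len 110.16741115905015 yaw -96.98601479735618 mid [449.6 -47.1   8. ]Traceback (most recent call last):
  File "<stdin>", line 11, in <module>
ValueError: could not broadcast input array from shape (238,399,3) into shape (237,399,3)
```

Run:
```python
import cv2,numpy as np
a=cv2.imread("pics/g7s.png")[190:340,205:365];b=cv2.imread("pics/g7t.png")[185:310,150:370]
a=cv2.resize(a,None,fx=2.5,fy=2.5,interpolation=2);b=cv2.resize(b,None,fx=1.81,fy=1.81,interpolation=2)
c=np.zeros((375,800,3),np.uint8);c[:,:400]=a;c[:b.shape[0],400:400+b.shape[1]]=b[:,:400];cv2.imwrite("pics/g7.png",c)
```

```text
(no output)
```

View pics/g7.png

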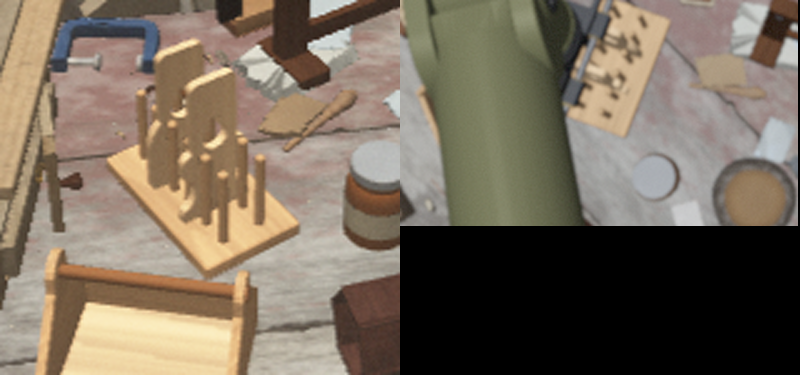

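Run:
```python
from h import *
# bowl rim extremes: top-crop ellipse & scene-crop rim
for n,a,b in [("rim left",s(520,350),t(277,455)),("rim right",s(648,365),t(410,455)),("rim far",s(590,322),t(343,393)),("jar lid",s(472,420),t(180,422))]:
    P,r=tri(a,b);print(n,P,round(r,1))
for v in((343,393),(277,450),(410,450)):print([atz("top",t(*v),z) for z in(40,70)])
plan([((449,-52,180),-7)],0.1)
```

```text
rim left [307.3 -27.5 112.3] 8.5
rim right [ 279.6 -157.2   25.8] 9.3
rim far [324.2 -98.1  93.2] 14.3
jar lid [320.2  48.7  87.1] 0.7
[array([347.1, -90.3,  40. ]), array([346.4, -88.9,  70. ])]
[array([296.7, -33.4,  40. ]), array([297.4, -33.5,  70. ])]
[array([ 299.2, -149. ,   40. ]), array([ 299.8, -146.1,   70. ])]
[0.0135, 0.0095, 0.029, -0.0233, -0.0001, 0.0002, 0.1, 0.0136, 0.0084, 0.0293, -0.0233, -0.0001, 0.0002, 0.1, 0.0136, 0.0074, 0.0296, -0.0233, -0.0001, 0.0002, 0.1, 0.0136, 0.0063, 0.0298, -0.0233, -0.0001, 0.0002, 0.1, 0.0136, 0.0052, 0.03, -0.0233, -0.0001, 0.0002, 0.1]
[0.0136, 0.0041, 0.0302, -0.0233, -0.0001, 0.0002, 0.1]
```

>>> servo_tool(motion=[0.0135,0.009,0.028,-0.03,0,0,0.1,0.0136,0.008,0.028,-0.03,0,0,0.1,0.0136,0.006,0.028,-0.03,0,0,0.1,0.0136,0.005,0.0285,-0.03,0,0,0.1,0.0136,0.004,0.0285,-0.03,0,0,0.1])

```text
t: 16.13
tcp_pos: [449.5, -16.2, 193.8]
tcp_rot: [[0.001, 0.994, -0.106], [0.0, -0.106, -0.994], [-1.0, 0.001, -0.0]]
force: [0.9, -0.1, -0.4]
opening: 39.2
```

>>> servo_tool(motion=[0.0136,0.002,0.029,-0.03,0,0,0.1,0,0,0,0,0,0,0.1,0,0,0,0,0,0,0.1,0,0,0,0,0,0,0.1,0,0,0,0,0,0,0.1])

```text
t: 16.55
tcp_pos: [449.9, -41.3, 181.6]
tcp_rot: [[0.001, 0.998, -0.057], [0.0, -0.057, -0.998], [-1.0, 0.001, -0.0]]
force: [0.6, 0.9, -0.1]
opening: 39.3
```

Run:
```python
from h import *
S=state();print(S["t"],S["tcp_pos"])
plan([((451,-38,60),-2),((451,-38,7),-2)],0.1)
```

```text
16.55 [449.9 -41.3 181.6]
[0.0304, 0.0002, -0.0008, -0.0035, 0.0, -0.0002, 0.1, 0.0304, 0.0002, -0.0008, -0.0035, 0.0, -0.0002, 0.1, 0.0304, 0.0002, -0.0008, -0.0035, 0.0, -0.0002, 0.1, 0.0304, 0.0002, -0.0008, -0.0035, 0.0, -0.0002, 0.1, 0.0265, 0.0, 0.0, 0.0, 0.0, 0.0, 0.1]
[0.0265, 0.0, 0.0, 0.0, 0.0, 0.0, 0.1]
```

>>> servo_tool(motion=[0.035,0,-0.0015,-0.005,0,0,0.1,0.035,0.001,-0.0015,-0.005,0,0,0.1,0.035,0,0,-0.004,0,0,0.1,0.03,0,0,0,0,0,0.1,0.015,0,0,0,0,0,0.1])

```text
t: 16.97
tcp_pos: [448.9, -37.5, 28.3]
tcp_rot: [[-0.003, 0.999, -0.033], [0.001, -0.033, -0.999], [-1.0, -0.003, -0.001]]
force: [-0.3, 0.0, 0.9]
opening: 39.3
```

>>> servo_tool(motion=[0.01,0,0,0,0,0,0.1,0.01,0,0,0,0,0,0.1,0.004,0,0,0,0,0,0.1,0,0,0,0,0,0,0.1,0,0,0,0,0,0,0.1])

```text
t: 17.38
tcp_pos: [451.8, -38.9, 7.8]
tcp_rot: [[0.001, 0.999, -0.035], [-0.0, -0.035, -0.999], [-1.0, 0.001, 0.0]]
force: [0.4, 0.7, 0.2]
opening: 39.4
```

>>> servo_tool(motion=[0,0,0,0,0,0,1,0,0,0,0,0,0,1,0,0,0,0,0,0,1,0,0,0,0,0,0,1,0,0,0,0,0,0,1])

```text
t: 17.8
tcp_pos: [451.1, -39.0, 7.3]
tcp_rot: [[0.001, 0.999, -0.035], [-0.0, -0.035, -0.999], [-1.0, 0.001, 0.0]]
force: [-0.5, 0.3, 0.4]
opening: 14.0
```

>>> servo_tool(motion=[0,0,0,0,0,0,1,0,0,0,0,0,0,1])

```text
t: 17.97
tcp_pos: [451.2, -39.0, 7.2]
tcp_rot: [[0.0, 0.999, -0.035], [-0.0, -0.035, -0.999], [-1.0, 0.0, 0.0]]
force: [-0.2, -0.0, 0.3]
opening: 10.7
```

>>> servo_tool(motion=[-0.02,0,0,0,0,0,1,-0.04,0,0,0,0,0,1,-0.04,0,0,0,0,0,1,-0.04,0,0,0,0,0,1,-0.04,0,0,0,0,0,1])

```text
t: 18.38
tcp_pos: [450.3, -38.5, 188.7]
tcp_rot: [[-0.0, 0.999, -0.034], [-0.0, -0.034, -0.999], [-1.0, -0.0, 0.0]]
force: [1.7, -0.5, -0.5]
opening: 11.5
```

>>> servo_tool(motion=[-0.04,0,0,0,0,0,1,-0.013,0,0,0,0,0,1,0,0,0,0,0,0,1,0,0,0,0,0,0,1,0,0,0,0,0,0,1])

```text
t: 18.8
tcp_pos: [450.0, -38.8, 238.6]
tcp_rot: [[-0.002, 0.999, -0.035], [0.0, -0.035, -0.999], [-1.0, -0.002, -0.0]]
force: [-0.1, -0.0, -0.3]
opening: 11.0
```

Run:
```python
from h import *
S=state();print(S["t"],S["tcp_pos"],S["opening"],S["force"])
a=cv2.cvtColor(eyes.read_camera("scene"),cv2.COLOR_RGB2BGR);b=cv2.imread("pics/scene0.png")
d=cv2.absdiff(a,b).max(2);print("tote diff px",(d[285:375,205:320]>40).sum(),"peg old place",(d[225:252,315:350]>40).sum())
cv2.imwrite("pics/g8.png",a)
plan([((385,344,240),-63.85)],1)
```

```text
18.8 [450.  -38.8 238.6] 10.97828343726204 [-0.1 -0.  -0.3]
tote diff px 0 peg old place 70
[-0.0001, -0.0078, -0.038, 0.0687, 0.0001, 0.0002, 1.0, -0.0001, -0.0119, -0.037, 0.0687, 0.0001, 0.0002, 1.0, -0.0001, -0.0158, -0.0355, 0.0687, 0.0001, 0.0002, 1.0, -0.0001, -0.0195, -0.0336, 0.0687, 0.0001, 0.0002, 1.0, -0.0001, -0.023, -0.0313, 0.0687, 0.0001, 0.0002, 1.0]
[-0.0001, -0.0262, -0.0286, 0.0687, 0.0001, 0.0002, 1.0, -0.0001, -0.0292, -0.0256, 0.0687, 0.0001, 0.0002, 1.0, -0.0001, -0.0318, -0.0223, 0.0687, 0.0001, 0.0002, 1.0, -0.0002, -0.034, -0.0188, 0.0687, 0.0001, 0.0002, 1.0, -0.0002, -0.0358, -0.015, 0.0687, 0.0001, 0.0002, 1.0]
```

>>> servo_tool(motion=[0,-0.0078,-0.038,0.0687,0,0,1,0,-0.0119,-0.037,0.0687,0,0,1,0,-0.0158,-0.0355,0.0687,0,0,1,0,-0.0195,-0.0336,0.0687,0,0,1,0,-0.023,-0.0313,0.0687,0,0,1])

```text
t: 19.27
tcp_pos: [417.0, 153.6, 238.5]
tcp_rot: [[-0.003, 0.838, -0.546], [-0.0, -0.546, -0.838], [-1.0, -0.002, 0.002]]
force: [1.7, -0.2, -0.1]
opening: 11.3
```

>>> servo_tool(motion=[0,-0.0262,-0.0286,0.0687,0,0,1,0,-0.0292,-0.0256,0.0687,0,0,1,0,-0.0318,-0.0223,0.0687,0,0,1,0,-0.034,-0.0188,0.0687,0,0,1,0,-0.0358,-0.015,0.0687,0,0,1])

```text
t: 19.68
tcp_pos: [389.2, 298.0, 238.5]
tcp_rot: [[-0.004, 0.548, -0.836], [-0.005, -0.836, -0.548], [-1.0, 0.002, 0.006]]
force: [1.0, -0.4, 0.0]
opening: 11.4
```

>>> servo_tool(motion=[0,0,0,0,0,0,1,0,0,0,0,0,0,1,0,0,0,0,0,0,1,0,0,0,0,0,0,1,0,0,0,0,0,0,1])

```text
t: 20.1
tcp_pos: [390.7, 295.7, 239.1]
tcp_rot: [[-0.003, 0.549, -0.836], [-0.005, -0.836, -0.549], [-1.0, 0.003, 0.005]]
force: [-0.0, -0.5, 0.4]
opening: 11.1
```

Run:
```python
from h import *
S=state();print(S["t"],S["tcp_pos"],S["opening"],S["q"])
a=cv2.cvtColor(eyes.read_camera("scene"),cv2.COLOR_RGB2BGR);b=cv2.imread("pics/scene0.png")
d=cv2.absdiff(a,b).max(2);print("tote diff px",(d[285:375,205:320]>40).sum())
cv2.imwrite("pics/g9.png",cv2.resize(a[190:375,180:340],None,fx=3,fy=3,interpolation=2))
plan([((385,344,120),-63.85)],1)
```

```text
20.1 [390.7 295.7 239.1] 11.137412426413686 [ 36.8   2.8 -77.6 101.6   2.9  78.1 -98.2]
tote diff px 0
[0.0297, -0.0109, -0.0056, 0.0199, 0.0008, -0.0005, 1.0, 0.0298, -0.0111, -0.0052, 0.0199, 0.0008, -0.0005, 1.0, 0.0298, -0.0112, -0.0048, 0.0199, 0.0008, -0.0005, 1.0, 0.0298, -0.0113, -0.0044, 0.0199, 0.0008, -0.0005, 1.0]
```

View pics/g9.png

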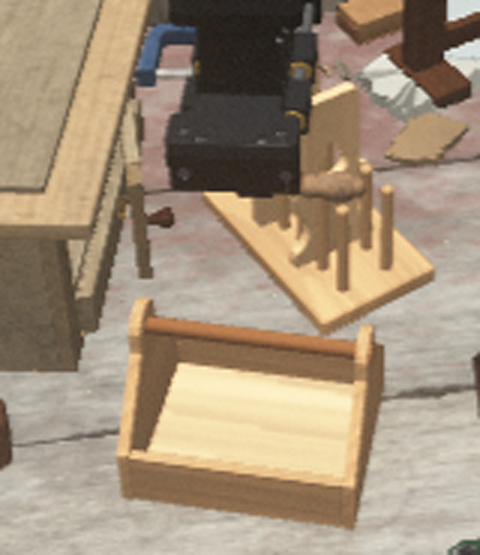

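Run:
```python
from h import *
plan([((415.3,283,190),-62)],1)
S=state();np.set_printoptions(precision=4)
q=np.radians(S["q"]);
data=[(np.radians([73.229,18.437,-4.014,83.174,1.296,78.5405,-3.26]),np.array([196.08,-619.15,221.49]),np.array([[-.00068,.30203,-.9533],[.00173,-.9533,-.30203],[-1,-.00186,.00013]])),(q,S["tcp_pos"],S["tcp_rot"]),
(np.radians([40.8,-14.5,-35.9,110.7,-33,77,-7.4]),np.array([453.7,135.2,290.2]),np.array([[.137,.944,-.3],[.39,-.329,-.86],[-.911,.001,-.413]]))]
import itertools
best=[]
for sg in itertools.product([1,-1],repeat=2):
  for sp in (1,-1):
    def fk(q):
        M=np.eye(3)
        for i in range(7):
            M=M@(Rn.from_rotvec([0,0,q[i]*sg[0]]) if i%2==0 else Rn.from_rotvec([0,q[i]*sp,0])).as_matrix()
        return M
    # constant A: R = B(base) M T
    Ms=[fk(d[0]) for d in data]
    # solve base z-rotation b and tool const T from first, check the rest
    f=lambda b:np.concatenate([(Rn.from_rotvec([0,0,b[0]]).as_matrix()@M@Rn.from_rotvec(b[1:4]).as_matrix()-d[2]).ravel() for M,d in zip(Ms,data)])
    for b0 in np.arange(-3,3.2,1):
      for k in range(4):
        r=least_squares(f,np.r_[b0,np.random.randn(3)*1.5]);best.append((r.cost,sg[0],sp,r.x))
best.sort(key=lambda a:a[0])
for b in best[:4]:print(b)
```

```text
[0.0246, 0.0121, -0.0068, 0.0295, 0.0016, -0.001, 1.0, 0.0246, 0.0118, -0.0073, 0.0295, 0.0016, -0.001, 1.0]
(np.float64(7.40479809657874e-07), -1, -1, array([3.1406, 2.4188, 2.4168, 2.419 ]))
(np.float64(7.404798096578873e-07), -1, -1, array([3.1406, 2.4188, 2.4168, 2.419 ]))
(np.float64(7.404798096578891e-07), -1, -1, array([3.1406, 2.4188, 2.4168, 2.419 ]))
(np.float64(7.404798096578926e-07), -1, -1, array([-3.1426, -1.2097, -1.2087, -1.2098]))
```

>>> servo_tool(motion=[0.0246,0.012,-0.0068,0.03,0,0,1,0.0246,0.012,-0.0073,0.03,0,0,1,0,0,0,0,0,0,1,0,0,0,0,0,0,1,0,0,0,0,0,0,1])

```text
t: 20.57
tcp_pos: [414.4, 284.9, 191.1]
tcp_rot: [[-0.003, 0.471, -0.882], [-0.003, -0.882, -0.471], [-1.0, 0.001, 0.004]]
force: [-0.8, 1.0, -0.1]
opening: 10.7
```

```bash
cat > kin.py <<'E'
from h import *
Bz=Rn.from_rotvec([0,0,3.1406]).as_matrix();T=Rn.from_rotvec([2.4188,2.4168,2.419]).as_matrix()
def chain(q,L):
    h,l1,l2,l3,a=L;M=Bz.copy();p=np.array([0,0,h]);q=np.radians(q)
    for i in range(7):
        M=M@Rn.from_rotvec([0,0,-q[i]] if i%2==0 else [0,-q[i],0]).as_matrix()
        if i==2:p=p+M@[a,0,l1]
        if i==3:p=p+M@[-a,0,0]
        if i==4:p=p+M@[0,0,l2]
        if i==6:p=p+M@[0,0,l3]
    return p,M@T
DATA=[([73.229,18.437,-4.014,83.174,1.296,78.5405,-3.26],[196.08,-619.15,221.49]),([36.8,2.8,-77.6,101.6,2.9,78.1,-98.2],[390.7,295.7,239.1]),([40.8,-14.5,-35.9,110.7,-33,77,-7.4],[453.7,135.2,290.2])]
E
python3 - <<'E'
from kin import *
S=state();print(S["t"],S["tcp_pos"],S["q"],np.degrees(np.arctan2(S["tcp_rot"][1,1],S["tcp_rot"][0,1])))
D=DATA+[(S["q"],S["tcp_pos"])]
for a in(0,1):
    f=lambda L:np.concatenate([chain(q,np.r_[L[:4],L[4]*a])[0]-p for q,p in D])
    r=least_squares(f,[350,420,400,250,0]);print(r.x,r.fun.reshape(-1,3))
np.save("L.npy",r.x)
E
```

```text
20.5667 [414.4 284.9 191.1] [  31.7   10.8  -74.8  104.1   10.9   73.6 -107.9] -61.89164225488872
[171.  490.5 503.  313.5   0. ] [[ 23.2  10.4   0.5]
 [ -3.1  13.1   2.2]
 [-10.5   5.4  -6.5]
 [ -1.8  11.7   3.8]]
[157.1 486.4 489.7 308.6 -11.1] [[ 22.5  11.8  -2.3]
 [ -2.5  13.1   2.6]
 [-10.7   5.1  -4.8]
 [  0.5  11.4   4.5]]
```

>>> servo_tool(motion=[0.035,0.002,0,0,0,0,1,0.035,0,0,0,0,0,1,0.03,0,0,0,0,0,1,0.02,0,0,0,0,0,1,0,0,0,0,0,0,1])

```text
t: 20.98
tcp_pos: [413.1, 281.0, 68.2]
tcp_rot: [[-0.007, 0.471, -0.882], [-0.006, -0.882, -0.471], [-1.0, 0.002, 0.009]]
force: [-0.1, -0.7, -0.6]
opening: 10.6
```

>>> servo_tool(motion=[0,0,0,0,0,0,1,0,0,0,0,0,0,1,0,0,0,0,0,0,1])

```text
t: 21.23
tcp_pos: [416.6, 283.3, 72.5]
tcp_rot: [[0.001, 0.47, -0.883], [-0.002, -0.883, -0.47], [-1.0, 0.002, 0.001]]
force: [0.1, 0.3, 0.3]
opening: 11.0
```

Run:
```python
from h import *
S=state();print(S["t"],S["tcp_pos"],S["q"],S["opening"],S["force"],np.degrees(np.arctan2(S["tcp_rot"][1,1],S["tcp_rot"][0,1])))
Z=np.load("poses.npz")["tote"];d=S["tcp_pos"][:2]-Z[:2];v=np.array([np.cos(Z[2]),np.sin(Z[2])]);u=np.array([v[1],-v[0]]);print("across,along",d@u,d@v)
```

```text
21.2333 [416.6 283.3  72.5] [  22.1   20.6  -67.4  111.8   21.8   61.9 -116.5] 10.97309314314663 [0.1 0.3 0.3] -61.94643014388334
across,along 33.266295892800336 13.4231506415634
```

>>> servo_tool(motion=[0.012,0,0,0,0,0,1,0.005,0,0,0,0,0,1,0,0,0,0,0,0,1,0,0,0,0,0,0,1,0,0,0,0,0,0,0.54])

```text
t: 21.65
tcp_pos: [415.0, 282.2, 53.1]
tcp_rot: [[-0.004, 0.47, -0.882], [-0.004, -0.882, -0.47], [-1.0, 0.002, 0.005]]
force: [-0.1, 0.3, 0.3]
opening: 13.3
```

>>> servo_tool(motion=[0,0,0,0,0,0,0.54,0,0,0,0,0,0,0.54,0,0,0,0,0,0,0.54,0,0,0,0,0,0,0.54])

```text
t: 21.98
tcp_pos: [415.2, 282.2, 53.3]
tcp_rot: [[-0.003, 0.47, -0.882], [-0.004, -0.882, -0.47], [-1.0, 0.002, 0.004]]
force: [-0.3, 0.6, 0.6]
opening: 19.8
```

>>> servo_tool(motion=[-0.02,0,0,0,0,0,0.54,-0.035,0,0,0,0,0,0.54,-0.04,0,0,0,0,0,0.54,-0.04,0,0,0,0,0,0.3,0,0,0,0,0,0,0.2])

```text
t: 22.4
tcp_pos: [418.7, 286.1, 195.1]
tcp_rot: [[0.007, 0.471, -0.882], [0.001, -0.882, -0.471], [-1.0, 0.003, -0.007]]
force: [0.5, 1.2, 0.8]
opening: 26.6
```

Run:
```python
from h import *
S=state();print(S["t"],S["tcp_pos"],S["q"],S["opening"],S["force"])
a=cv2.cvtColor(eyes.read_camera("scene"),cv2.COLOR_RGB2BGR)
cv2.imwrite("pics/g10.png",cv2.resize(a[190:375,180:340],None,fx=3,fy=3,interpolation=2))
```

```text
22.4 [418.7 286.1 195.1] [  31.8   10.5  -74.7  103.7   10.8   73.4 -107.6] 26.62648257208601 [0.5 1.2 0.8]
```

View pics/g10.png

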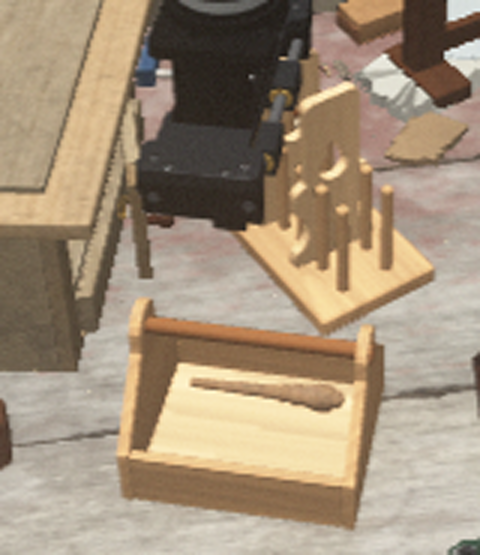

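Run:
```python
from h import *
plan([((390,307.2,140),-63.9)],0.2,vmax=22)
```

```text
[0.0173, -0.0111, 0.0047, 0.0072, -0.0006, -0.0007, 0.2, 0.0173, -0.011, 0.0048, 0.0072, -0.0006, -0.0007, 0.2, 0.0173, -0.011, 0.0049, 0.0072, -0.0006, -0.0007, 0.2]
```

>>> servo_tool(motion=[0.0173,-0.0111,0.0047,0.0072,0,0,0.2,0.0173,-0.011,0.0048,0.0072,0,0,0.2,0.0173,-0.011,0.0049,0.0072,0,0,0.2,0,0,0,0,0,0,0.2,0,0,0,0,0,0,0.2])

```text
t: 22.87
tcp_pos: [386.1, 304.8, 135.3]
tcp_rot: [[-0.006, 0.442, -0.897], [-0.005, -0.897, -0.442], [-1.0, 0.002, 0.007]]
force: [0.8, -1.3, -0.3]
opening: 34.9
```

>>> servo_tool(motion=[0,0,0,0,0,0,0.2,0,0,0,0,0,0,0.2,0,0,0,0,0,0,0.2])

```text
t: 23.12
tcp_pos: [388.5, 305.0, 137.0]
tcp_rot: [[-0.002, 0.439, -0.898], [-0.003, -0.898, -0.439], [-1.0, 0.002, 0.003]]
force: [0.4, 0.8, 0.2]
opening: 34.7
```

Run:
```python
from h import *
S=state();print(S["t"],S["tcp_pos"],S["q"],S["opening"],S["tcp_rot"])
plan([((390,307.2,120),-63.9)],0.2,vmax=60)
for n in("scene",):
    a=cv2.cvtColor(eyes.read_camera(n),cv2.COLOR_RGB2BGR);b=cv2.imread(f"pics/{n}0.png");d=cv2.absdiff(a,b).max(2);print((d[300:375,205:320]>40).sum())
```

```text
23.1167 [388.5 305.  137. ] [  25.6   13.4  -72.8  109.1   13.8   67.7 -116.1] 34.675827807849785 [[-0.   0.4 -0.9]
 [-0.  -0.9 -0.4]
 [-1.   0.   0. ]]
[0.017, -0.0013, -0.0024, -0.0006, 0.0021, -0.0013, 0.2]
283
```

>>> servo_tool(motion=[0.02,-0.0013,-0.0024,0,0.002,0,0.2,0.015,0,0,0,0,0,0.2,0.01,0,0,0,0,0,0.2,0.002,0,0,0,0,0,0.2,0,0,0,0,0,0,0.2])

```text
t: 23.58
tcp_pos: [388.6, 307.1, 89.0]
tcp_rot: [[-0.001, 0.44, -0.898], [-0.003, -0.898, -0.44], [-1.0, 0.002, 0.003]]
force: [0.2, -0.6, 0.6]
opening: 34.8
```

>>> servo_tool(motion=[0,0,0,0,0,0,1,0,0,0,0,0,0,1,0,0,0,0,0,0,1,0,0,0,0,0,0,1,0,0,0,0,0,0,1])

```text
t: 24.0
tcp_pos: [388.9, 308.0, 89.8]
tcp_rot: [[0.0, 0.44, -0.898], [-0.001, -0.898, -0.44], [-1.0, 0.001, 0.0]]
force: [0.1, 1.8, -2.4]
opening: 10.9
```

>>> servo_tool(motion=[0,0,0,0,0,0,1,0,0,0,0,0,0,1])

```text
t: 24.17
tcp_pos: [388.9, 308.0, 89.6]
tcp_rot: [[0.0, 0.441, -0.898], [-0.001, -0.898, -0.441], [-1.0, 0.001, 0.001]]
force: [-0.2, 2.9, 0.7]
opening: 10.9
```

Run:
```python
from h import *
a=atz("top",(160,203),203);b=atz("top",(296,122),203);print(a,b)
d=(b-a)[:2]/np.linalg.norm((b-a)[:2]);n=np.array([-d[1],d[0]])
def dist(p):return (np.array(p)-a[:2])@n
Z=np.load("poses.npz")["tote"];v=np.array([np.cos(Z[2]),np.sin(Z[2])]);u=np.array([v[1],-v[0]])
for i in(-1,1):
    print("end top corner",dist(Z[:2]+82*v+18*i*u),"base corner",dist(Z[:2]+82*v+65*i*u), "robot side sign",dist([0,0]))
S=state();print(S["q"])
plan([((372,297,130),-63.9),((366,270,300),-58)],1,vmax=20,wmax=4)
```

```text
[493.3 344.8 203. ] [692.9  38.4 203. ]
end top corner -23.534452452160018 base corner -17.855365246369523 robot side sign -601.4899774361554
end top corner -27.884391588510216 base corner -33.563478794300714 robot side sign -601.4899774361554
[  20.7   17.9  -69.4  111.9   18.9   63.  -120.4]
[-0.0135, 0.0008, 0.0067, 0.0001, 0.0001, -0.0003, 1.0, -0.0135, 0.0008, 0.0067, 0.0001, 0.0001, -0.0003, 1.0, -0.0135, 0.0008, 0.0067, 0.0001, 0.0001, -0.0003, 1.0, -0.0189, 0.0024, 0.0019, -0.0073, 0.0, 0.0, 1.0, -0.0189, 0.0024, 0.0019, -0.0073, 0.0, 0.0, 1.0]
[-0.0189, 0.0024, 0.002, -0.0073, 0.0, 0.0, 1.0, -0.0189, 0.0023, 0.002, -0.0073, 0.0, 0.0, 1.0, -0.0189, 0.0023, 0.002, -0.0073, 0.0, 0.0, 1.0, -0.0189, 0.0023, 0.0021, -0.0073, 0.0, 0.0, 1.0, -0.0189, 0.0023, 0.0021, -0.0073, 0.0, 0.0, 1.0]
[-0.0189, 0.0022, 0.0021, -0.0073, 0.0, 0.0, 1.0, -0.0189, 0.0022, 0.0021, -0.0073, 0.0, 0.0, 1.0]
```

>>> servo_tool(motion=[-0.006,0,0,0,0,0,1,-0.01,0,0.004,0,0,0,1,-0.012,0.001,0.008,0,0,0,1,-0.012,0.001,0.008,0,0,0,1,0,0,0,0,0,0,1])

```text
t: 24.58
tcp_pos: [371.2, 296.3, 130.4]
tcp_rot: [[0.001, 0.44, -0.898], [-0.005, -0.898, -0.44], [-1.0, 0.005, 0.001]]
force: [-0.1, 1.6, -3.1]
opening: 11.2
```

>>> servo_tool(motion=[-0.012,0.0024,0.002,-0.007,0,0,1,-0.019,0.0024,0.002,-0.007,0,0,1,-0.019,0.0024,0.002,-0.007,0,0,1,-0.019,0.0023,0.002,-0.007,0,0,1,-0.019,0.0023,0.002,-0.007,0,0,1])

```text
t: 25.0
tcp_pos: [368.0, 281.1, 217.6]
tcp_rot: [[-0.001, 0.489, -0.872], [-0.004, -0.872, -0.489], [-1.0, 0.003, 0.003]]
force: [-0.3, -1.4, -2.8]
opening: 10.6
```

>>> servo_tool(motion=[-0.019,0.0024,0.002,-0.007,0,0,1,-0.019,0.0024,0.002,-0.007,0,0,1,-0.019,0.0024,0.002,-0.007,0,0,1,-0.019,0.0023,0.002,-0.007,0,0,1,-0.01,0.0023,0.002,-0.007,0,0,1])

```text
t: 25.42
tcp_pos: [366.3, 266.5, 304.9]
tcp_rot: [[0.002, 0.536, -0.844], [-0.003, -0.844, -0.536], [-1.0, 0.003, 0.0]]
force: [0.5, -0.2, -2.7]
opening: 10.7
```

Run:
```python
from h import *
S=state();print(S["t"],S["tcp_pos"],S["q"],S["opening"],S["force"],S["moment"])
plan([((366,200,300),-50),((420,20,300),-30),((375,-205,300),-19.7)],1,vmax=25,wmax=4)
```

```text
25.4167 [366.3 266.5 304.9] [ 34.3 -13.1 -62.4 100.  -11.4  86.2 -84.3] 10.743357436299522 [ 0.5 -0.2 -2.7] [ 0.  -0.1 -0. ]
[0.0017, 0.0186, 0.012, -0.0281, 0.0001, -0.0007, 1.0, 0.0017, 0.0181, 0.0128, -0.0281, 0.0001, -0.0007, 1.0, 0.0017, 0.0175, 0.0136, -0.0281, 0.0001, -0.0007, 1.0, 0.0, 0.0216, 0.0093, -0.0278, 0.0, 0.0, 1.0, 0.0, 0.0211, 0.0102, -0.0278, 0.0, 0.0, 1.0]
[0.0, 0.0207, 0.0111, -0.0278, 0.0, 0.0, 1.0, 0.0, 0.0202, 0.012, -0.0278, 0.0, 0.0, 1.0, 0.0, 0.0196, 0.0129, -0.0278, 0.0, 0.0, 1.0, 0.0, 0.0191, 0.0137, -0.0278, 0.0, 0.0, 1.0, 0.0, 0.0184, 0.0146, -0.0278, 0.0, 0.0, 1.0]
[0.0, 0.0178, 0.0153, -0.0278, 0.0, 0.0, 1.0, 0.0, 0.0074, 0.0217, -0.0114, 0.0, 0.0, 1.0, 0.0, 0.007, 0.0219, -0.0114, 0.0, 0.0, 1.0, 0.0, 0.0066, 0.022, -0.0114, 0.0, 0.0, 1.0, 0.0, 0.0062, 0.0221, -0.0114, 0.0, 0.0, 1.0]
[0.0, 0.0058, 0.0222, -0.0114, 0.0, 0.0, 1.0, 0.0, 0.0054, 0.0223, -0.0114, 0.0, 0.0, 1.0, 0.0, 0.005, 0.0224, -0.0114, 0.0, 0.0, 1.0, 0.0, 0.0046, 0.0225, -0.0114, 0.0, 0.0, 1.0, 0.0, 0.0042, 0.0226, -0.0114, 0.0, 0.0, 1.0]
[0.0, 0.0038, 0.0226, -0.0114, 0.0, 0.0, 1.0]
```

Run:
```python
from h import *
plan([((400,190,300),-45),((445,20,300),-28),((430,-72,300),-19.7)],1,vmax=28,wmax=4)
```

```text
[0.0013, 0.0207, 0.0031, -0.035, 0.0001, -0.0005, 1.0, 0.0013, 0.0205, 0.0043, -0.035, 0.0001, -0.0005, 1.0, 0.0013, 0.0202, 0.0054, -0.035, 0.0001, -0.0005, 1.0, 0.0012, 0.0199, 0.0065, -0.035, 0.0001, -0.0005, 1.0, 0.0, 0.0217, 0.0126, -0.027, 0.0, 0.0, 1.0]
[0.0, 0.0212, 0.0135, -0.027, 0.0, 0.0, 1.0, 0.0, 0.0206, 0.0144, -0.027, 0.0, 0.0, 1.0, 0.0, 0.0199, 0.0153, -0.027, 0.0, 0.0, 1.0, 0.0, 0.0193, 0.0161, -0.027, 0.0, 0.0, 1.0, 0.0, 0.0186, 0.0169, -0.027, 0.0, 0.0, 1.0]
[0.0, 0.0178, 0.0177, -0.027, 0.0, 0.0, 1.0, 0.0, 0.0075, 0.0221, -0.0231, 0.0, 0.0, 1.0, 0.0, 0.0067, 0.0223, -0.0231, 0.0, 0.0, 1.0, 0.0, 0.0059, 0.0226, -0.0231, 0.0, 0.0, 1.0, 0.0, 0.005, 0.0228, -0.0231, 0.0, 0.0, 1.0]
```

>>> servo_tool(motion=[0.0013,0.0207,0.0031,-0.035,0,0,1,0.0013,0.0205,0.0043,-0.035,0,0,1,0.0013,0.0202,0.0054,-0.035,0,0,1,0.0012,0.0199,0.0065,-0.035,0,0,1,0,0.0217,0.0126,-0.027,0,0,1])

```text
t: 25.83
tcp_pos: [405.9, 165.4, 297.3]
tcp_rot: [[-0.002, 0.739, -0.673], [-0.003, -0.673, -0.739], [-1.0, -0.0, 0.003]]
force: [-0.2, 0.1, -3.2]
opening: 10.8
```

>>> servo_tool(motion=[0,0.0212,0.0135,-0.027,0,0,1,0,0.0206,0.0144,-0.027,0,0,1,0,0.0199,0.0153,-0.027,0,0,1,0,0.0193,0.0161,-0.027,0,0,1,0,0.0186,0.0169,-0.027,0,0,1])

```text
t: 26.25
tcp_pos: [437.9, 42.9, 297.6]
tcp_rot: [[-0.003, 0.863, -0.505], [-0.003, -0.505, -0.863], [-1.0, -0.001, 0.004]]
force: [-0.1, 0.2, -3.2]
opening: 10.8
```

>>> servo_tool(motion=[0,0.0178,0.0177,-0.027,0,0,1,0,0.0075,0.0221,-0.023,0,0,1,0,0.0067,0.0223,-0.023,0,0,1,0,0.0059,0.0226,-0.023,0,0,1,0,0.005,0.0228,-0.023,0,0,1])

```text
t: 26.67
tcp_pos: [428.8, -73.3, 297.7]
tcp_rot: [[-0.003, 0.942, -0.336], [-0.002, -0.336, -0.942], [-1.0, -0.002, 0.003]]
force: [0.0, 1.1, -2.9]
opening: 11.0
```

>>> servo_tool(motion=[0,0,0,0,0,0,1,0,0,0,0,0,0,1,0,0,0,0,0,0,1])

```text
t: 26.92
tcp_pos: [429.4, -71.4, 298.1]
tcp_rot: [[-0.002, 0.941, -0.337], [-0.002, -0.337, -0.941], [-1.0, -0.002, 0.002]]
force: [-0.1, 0.7, -3.2]
opening: 11.0
```

Run:
```python
from h import *
S=state();print(S["t"],S["tcp_pos"],S["q"],S["opening"],S["force"],S["moment"])
rail=np.load("poses.npz")["rail"]
print([world(rail,p) for p in((-106,160,0),(-106,0,0),(-52,0,0))])
plan([(world(rail,(-106,160,300)),-19.7),(world(rail,(-106,160,152)),-19.7)],1,vmax=28,wmax=4)
# changes since start outside arm: rosin / sanding block neighbourhood
a=cv2.cvtColor(eyes.read_camera("scene"),cv2.COLOR_RGB2BGR);cv2.imwrite("pics/g11.png",cv2.resize(a[60:300,240:460],None,fx=2.4,fy=2.4,interpolation=2))
```

```text
26.9167 [429.4 -71.4 298.1] [ 40.7  -9.6 -30.3 103.3  -4.7  85.1  -8.5] 11.033058885339548 [-0.1  0.7 -3.2] [-0.1  0.  -0.1]
[array([430.1, -72.3,   0. ]), array([ 376.1, -222.9,    0. ]), array([ 426.9, -241.2,    0. ])]
[-0.0019, 0.001, 0.0007, 0.0, 0.0014, 0.001, 1.0, 0.0247, 0.0, 0.0, 0.0, 0.0, 0.0, 1.0, 0.0247, 0.0, 0.0, 0.0, 0.0, 0.0, 1.0, 0.0247, 0.0, 0.0, 0.0, 0.0, 0.0, 1.0, 0.0247, 0.0, 0.0, 0.0, 0.0, 0.0, 1.0]
[0.0247, 0.0, 0.0, 0.0, 0.0, 0.0, 1.0, 0.0247, 0.0, 0.0, 0.0, 0.0, 0.0, 1.0]
```

>>> servo_tool(motion=[0.02,0.001,0.001,0,0.001,0.001,1,0.028,0,0,0,0,0,1,0.028,0,0,0,0,0,1,0.028,0,0,0,0,0,1,0.025,0,0,0,0,0,1])

```text
t: 27.38
tcp_pos: [430.0, -72.1, 168.4]
tcp_rot: [[0.001, 0.942, -0.335], [-0.002, -0.335, -0.942], [-1.0, 0.001, 0.001]]
force: [0.2, 0.0, -3.9]
opening: 10.9
```

>>> servo_tool(motion=[0.017,0,0,0,0,0,1,0,0,0,0,0,0,1,0,0,0,0,0,0,1,0,0,0,0,0,0,1])

```text
t: 27.72
tcp_pos: [431.5, -72.9, 154.3]
tcp_rot: [[0.003, 0.942, -0.336], [-0.002, -0.336, -0.942], [-1.0, 0.004, 0.001]]
force: [0.7, -0.1, -2.1]
opening: 11.4
```

Run:
```python
from h import *
S=state();print(S["t"],S["tcp_pos"],S["q"],S["opening"],S["force"])
rail=np.load("poses.npz")["rail"]
plan([(world(rail,(-106,0,152)),-19.7)],1,vmax=19,wmax=4)
```

```text
27.7167 [431.5 -72.9 154.3] [ 40.1  -4.5 -32.3 115.9  -2.5  67.7 -10.8] 11.421980356416435 [ 0.7 -0.1 -2.1]
[0.0003, -0.0002, 0.0178, 0.0001, 0.0, -0.0003, 1.0, 0.0003, -0.0002, 0.0178, 0.0001, 0.0, -0.0003, 1.0, 0.0003, -0.0002, 0.0178, 0.0001, 0.0, -0.0003, 1.0, 0.0003, -0.0002, 0.0178, 0.0001, 0.0, -0.0003, 1.0, 0.0003, -0.0002, 0.0178, 0.0001, 0.0, -0.0003, 1.0]
[0.0003, -0.0002, 0.0178, 0.0001, 0.0, -0.0003, 1.0, 0.0003, -0.0002, 0.0178, 0.0001, 0.0, -0.0003, 1.0, 0.0003, -0.0002, 0.0178, 0.0001, 0.0, -0.0003, 1.0, 0.0003, -0.0002, 0.0178, 0.0001, 0.0, -0.0003, 1.0]
```

>>> servo_tool(motion=[0,0,0.01,0,0,0,1,0,0,0.0178,0,0,0,1,0.0005,0,0.0178,0,0,0,1,0.0005,0,0.0178,0,0,0,1,0.0005,0,0.0178,0,0,0,1])

```text
t: 28.13
tcp_pos: [403.3, -151.7, 153.2]
tcp_rot: [[0.004, 0.941, -0.337], [-0.003, -0.337, -0.941], [-1.0, 0.005, 0.002]]
force: [0.0, 0.3, -3.6]
opening: 11.1
```

>>> servo_tool(motion=[0.0005,0,0.0178,0,0,0,1,0,0,0.0178,0,0,0,1,0,0,0.0178,0,0,0,1,0,0,0.0178,0,0,0,1,0,0,0.008,0,0,0,1])

```text
t: 28.55
tcp_pos: [375.6, -227.9, 152.6]
tcp_rot: [[0.003, 0.94, -0.34], [-0.004, -0.34, -0.94], [-1.0, 0.004, 0.003]]
force: [0.6, -0.3, -3.6]
opening: 11.0
```

>>> servo_tool(motion=[0,0,0,0,0,0,1,0,0,0,0,0,0,1,0,0,0,0,0,0,1])

```text
t: 28.8
tcp_pos: [377.0, -223.4, 151.6]
tcp_rot: [[0.002, 0.942, -0.336], [-0.001, -0.336, -0.942], [-1.0, 0.003, 0.001]]
force: [0.2, -0.4, -2.8]
opening: 11.3
```

Run:
```python
from h import *
S=state();print(S["t"],S["tcp_pos"],S["q"],S["opening"],S["force"])
rail=np.load("poses.npz")["rail"]
save("scene","g12",(290,490,90,270),3)
plan([(world(rail,(-106,0,195)),-19.7),(world(rail,(-52,0,195)),-19.7)],1,vmax=15,wmax=4)
```

```text
28.8 [ 377.  -223.4  151.6] [ 49.   -4.2 -20.9 116.4  -1.6  67.4   9.2] 11.282142242434041 [ 0.2 -0.4 -2.8]
[-0.0145, -0.0003, 0.0, 0.0004, 0.0001, -0.0005, 1.0, -0.0145, -0.0003, 0.0, 0.0004, 0.0001, -0.0005, 1.0, -0.0145, -0.0003, 0.0, 0.0004, 0.0001, -0.0005, 1.0, 0.0, 0.0135, 0.0, 0.0, 0.0, 0.0, 1.0, 0.0, 0.0135, 0.0, 0.0, 0.0, 0.0, 1.0]
[0.0, 0.0135, 0.0, 0.0, 0.0, 0.0, 1.0, 0.0, 0.0135, 0.0, 0.0, 0.0, 0.0, 1.0]
```

>>> servo_tool(motion=[-0.012,0,0,0,0,0,1,-0.015,0,0,0,0,0,1,-0.017,0,0,0,0,0,1,0,0,0,0,0,0,1,0,0,0,0,0,0,1])

```text
t: 29.27
tcp_pos: [377.2, -223.9, 195.8]
tcp_rot: [[0.003, 0.942, -0.336], [-0.003, -0.336, -0.942], [-1.0, 0.004, 0.002]]
force: [-0.7, -0.1, -3.2]
opening: 10.9
```

>>> servo_tool(motion=[0,0.008,0,0,0,0,1,0,0.01,0,0,0,0,1,0,0.01,0,0,0,0,1,0,0,0,0,0,0,1])

```text
t: 29.6
tcp_pos: [404.8, -234.0, 194.6]
tcp_rot: [[0.003, 0.942, -0.336], [-0.001, -0.336, -0.942], [-1.0, 0.003, -0.0]]
force: [0.7, -0.2, -2.7]
opening: 11.2
```

Run:
```python
from h import *
S=state();print(S["t"],S["tcp_pos"],S["force"],S["moment"])
rail=np.load("poses.npz")["rail"]
save("scene","g13",(290,490,90,270),3)
plan([(world(rail,(-52,0,195)),-19.7)],1,vmax=15,wmax=4)
```

```text
29.6 [ 404.8 -234.   194.6] [ 0.7 -0.2 -2.7] [-0.  -0.2  0. ]
[-0.0002, 0.0122, -0.0004, 0.0003, -0.0001, -0.0003, 1.0, -0.0002, 0.0122, -0.0004, 0.0003, -0.0001, -0.0003, 1.0]
```

View pics/g13.png

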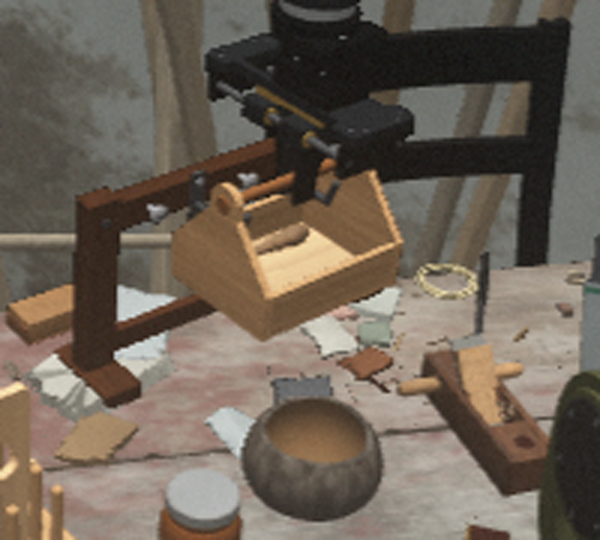

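>>> servo_tool(motion=[0,0.012,0,0,0,0,1,0,0.012,0,0,0,0,1,0,0,0,0,0,0,1,0,0,0,0,0,0,1])

```text
t: 29.98
tcp_pos: [425.1, -241.6, 194.8]
tcp_rot: [[0.001, 0.942, -0.337], [-0.0, -0.337, -0.942], [-1.0, 0.001, 0.0]]
force: [-1.3, 0.3, -3.5]
opening: 11.0
```

>>> servo_tool(motion=[0.01,0,0,0,0,0,1,0.01,0,0,0,0,0,1,0.008,0,0,0,0,0,1,0,0,0,0,0,0,1,0,0,0,0,0,0,1])

```text
t: 30.4
tcp_pos: [424.4, -241.5, 166.3]
tcp_rot: [[-0.0, 0.941, -0.337], [-0.001, -0.337, -0.941], [-1.0, -0.0, 0.001]]
force: [0.4, -0.0, -2.0]
opening: 10.7
```

>>> servo_tool(motion=[0.004,0,0,0,0,0,1,0,0,0,0,0,0,1,0.002,0,0,0,0,0,1,0,0,0,0,0,0,1])

```text
t: 30.73
tcp_pos: [425.3, -241.9, 161.3]
tcp_rot: [[0.002, 0.941, -0.337], [-0.002, -0.337, -0.941], [-1.0, 0.002, 0.001]]
force: [-0.3, 0.8, -2.0]
opening: 11.2
```

>>> servo_tool(motion=[0.002,0,0,0,0,0,1,0,0,0,0,0,0,1])

```text
t: 30.9
tcp_pos: [425.5, -242.0, 159.4]
tcp_rot: [[0.002, 0.941, -0.337], [-0.002, -0.337, -0.941], [-1.0, 0.003, 0.001]]
force: [0.0, -0.2, -2.1]
opening: 10.3
```

>>> servo_tool(motion=[0.0015,0,0,0,0,0,1,0,0,0,0,0,0,1])

```text
t: 31.07
tcp_pos: [425.6, -242.0, 159.0]
tcp_rot: [[0.002, 0.941, -0.337], [-0.002, -0.337, -0.941], [-1.0, 0.003, 0.001]]
force: [-2.2, 1.8, 3.5]
opening: 11.0
```

>>> servo_tool(motion=[0.0015,0,0,0,0,0,1,0,0,0,0,0,0,1])

```text
t: 31.23
tcp_pos: [425.7, -242.1, 158.8]
tcp_rot: [[0.002, 0.941, -0.337], [-0.003, -0.337, -0.941], [-1.0, 0.003, 0.002]]
force: [-5.4, 2.8, 12.4]
opening: 10.9
```

>>> servo_tool(motion=[0,0,0,0,0,0,1])

```text
t: 31.32
tcp_pos: [425.7, -242.1, 158.8]
tcp_rot: [[0.002, 0.941, -0.337], [-0.003, -0.337, -0.941], [-1.0, 0.003, 0.002]]
force: [-3.8, 3.1, 12.2]
opening: 10.9
```

>>> servo_tool(motion=[-0.0015,0,0,0,0,0,0.6,0,0,0,0,0,0,0.4,0,0,0,0,0,0,0.25,0,0,0,0,0,0,0.25,0,0,0,0,0,0,0.25])

```text
t: 31.73
tcp_pos: [425.3, -241.8, 157.6]
tcp_rot: [[0.001, 0.942, -0.337], [-0.001, -0.337, -0.942], [-1.0, 0.002, 0.001]]
force: [-0.0, -0.6, -0.0]
opening: 30.8
```

>>> servo_tool(motion=[0,0,0,0,0,0,0.25,0,0,0,0,0,0,0.25,-0.01,0,0,0,0,0,0.25,-0.02,0,0,0,0,0,0.25,-0.03,0,0,0,0,0,0.25])

```text
t: 32.15
tcp_pos: [423.7, -240.9, 216.8]
tcp_rot: [[-0.003, 0.942, -0.337], [0.001, -0.337, -0.942], [-1.0, -0.003, -0.0]]
force: [-0.3, -0.6, 0.3]
opening: 32.5
```

>>> servo_tool(motion=[-0.03,0,0,0,0,0,0.25,-0.04,0,0,0,0,0,0.25,-0.02,0,-0.02,0,0,0,0.25,0,0,-0.03,0,0,0,0.25,0,0,-0.03,0,0,0,0.25])

```text
t: 32.57
tcp_pos: [453.0, -166.3, 310.6]
tcp_rot: [[0.006, 0.941, -0.339], [-0.003, -0.339, -0.941], [-1.0, 0.007, 0.001]]
force: [1.1, -0.5, -0.2]
opening: 32.3
```

>>> servo_tool(motion=[0,0,-0.03,0,0,0,0.25,0,0,-0.035,0,0,0,0.25,0,0,-0.035,0,0,0,0.25,0,0,-0.035,0,0,0,0.25,0,0,0,0,0,0,0.25])

```text
t: 32.98
tcp_pos: [499.0, -30.4, 308.9]
tcp_rot: [[0.004, 0.945, -0.326], [0.002, -0.326, -0.945], [-1.0, 0.003, -0.003]]
force: [-0.6, 1.2, 1.2]
opening: 32.6
```

Run:
```python
from h import *
import time
S=state();print(S["t"],S["tcp_pos"],S["force"],S["opening"])
g=lambda n:cv2.cvtColor(eyes.read_camera(n),cv2.COLOR_RGB2BGR)
a=g("scene");b=g("top")
for i in range(12): c=g("scene")
print("motion px, 0.6 s apart",(cv2.absdiff(a,c).max(2)[90:270,290:490]>40).sum())
cv2.imwrite("pics/f_s.png",a);cv2.imwrite("pics/f_t.png",b)
x=cv2.resize(a[60:340,205:465],None,fx=2,fy=2,interpolation=2);y=cv2.resize(b[150:310,225:500],None,fx=1,fy=1)
h=np.zeros((560,800,3),np.uint8);h[:,:520]=x;h[:160,520:795]=y;cv2.imwrite("pics/final.png",h)
```

```text
32.9833 [499.  -30.4 308.9] [-0.6  1.2  1.2] 32.627510333507146
motion px, 0.6 s apart 432
```

>>> servo_tool(motion=[0,0,0,0,0,0,0.25,0,0,0,0,0,0,0.25,0,0,0,0,0,0,0.25,0,0,0,0,0,0,0.25,0,0,0,0,0,0,0.25])

```text
t: 34.1
tcp_pos: [497.5, -39.2, 307.6]
tcp_rot: [[0.002, 0.942, -0.337], [-0.002, -0.337, -0.942], [-1.0, 0.002, 0.001]]
force: [-0.4, 0.3, 0.5]
opening: 32.9
```

Run:
```python
from h import *
S=state();print(S["t"],S["tcp_pos"],S["force"])
g=lambda n:cv2.cvtColor(eyes.read_camera(n),cv2.COLOR_RGB2BGR)
a=g("scene")
for i in range(9): c=g("scene")
top=g("top");cv2.imwrite("pics/e_s.png",c);cv2.imwrite("pics/e_t.png",top)
T=cv2.resize(cv2.imread("pics/g13.png"),(200,180),interpolation=cv2.INTER_AREA)[74:114,56:136]
m=cv2.matchTemplate(c[90:270,290:490],T,cv2.TM_CCOEFF_NORMED);_,v,_,l=cv2.minMaxLoc(m)
print("match",round(v,3),"shift",np.array(l)-[56,74])
for dz in(-4,0,4):
    rail=np.load("poses.npz")["rail"];h0=np.array([404.8,-234,213-80]);h1=np.array([425.5,-242,178-80+dz]);print(dz,"predicted shift",proj("scene",h1)-proj("scene",h0))
box=[int(v) for v in(346,426,150,215)]
d=cv2.absdiff(a,c).max(2);print("moving px in tote box",(d[box[2]:box[3],box[0]:box[1]]>40).sum())
s0=cv2.imread("pics/scene0.png");p0=cv2.imread("pics/g7s.png")
def moved(P,n=8):
    u=proj("scene",P).astype(int);dd=cv2.absdiff(s0,c).max(2)[u[1]-n:u[1]+n,u[0]-n:u[0]+n];return u,(dd>40).sum()
print("rosin",moved([595.7,-2.5,11]));x=s(310,240).astype(int);dd=cv2.absdiff(s0,c).max(2)[x[1]-9:x[1]+9,x[0]-11:x[0]+9];print("sanding",x,(dd>40).sum())
dd=cv2.absdiff(p0,c).max(2)[200:300,245:330];print("rack vs after 2nd placing",(dd>40).sum())
# handle colour along its expected axis: top view & scene
for n,im in(("scene",c),("top",top)):
    for k in(-60,-40,-20,0,20,40,60):
        u=proj(n,world(rail,(-53,k,178)));print(n,k,u.round(),im[int(round(u[1])),int(round(u[0]))][::-1])
```

```text
34.1 [497.5 -39.2 307.6] [-0.4  0.3  0.5]
match 0.759 shift [-6  6]
-4 predicted shift [-6.4  7.9]
0 predicted shift [-6.3  6.8]
4 predicted shift [-6.2  5.6]
moving px in tote box 0
rosin (array([280, 225]), np.int64(67))
sanding [303 195] 0
rack vs after 2nd placing 114
scene -60 [398. 151.] [116  77  47]
scene -40 [393. 153.] [114  73  47]
scene -20 [387. 155.] [121  78  48]
scene 0 [382. 157.] [116  75  48]
scene 20 [376. 159.] [126  82  52]
scene 40 [371. 161.] [95 84 80]
scene 60 [365. 164.] [87 62 42]
top -60 [439. 248.] [162 121  83]
top -40 [431. 244.] [162 120  85]
top -20 [423. 241.] [159 117  80]
top 0 [414. 238.] [160 117  80]
top 20 [406. 235.] [160 117  81]
top 40 [398. 232.] [160 117  80]
top 60 [390. 229.] [159 117  76]
```

Run:
```python
from h import *
c=cv2.imread("pics/e_s.png");p=cv2.imread("pics/g7s.png")
m=(cv2.absdiff(p,c).max(2)>40)[200:300,245:330]
n,_,st,ce=cv2.connectedComponentsWithStats(m.astype(np.uint8))
for i in range(1,n):
    if st[i,4]>3: print(st[i]+[245,200,0,0,0])
Z=np.load("poses.npz")["rack"]
for x in(29,-29):
    for y,z in((0,170),(25,170),(-25,170),(15,120)):
        u=proj("scene",world(Z,(x-4.5,y,z)));print(x,y,z,u.round(),c[int(u[1]),int(u[0])][::-1])
```

```text
[279 217  17   8  24]
[281 219  18   9  21]
[287 245   5   3   5]
[318 245   8   6  13]
[245 297  19   3  31]
[300 298   5   2   6]
29 0 170 [279. 213.] [131 106  78]
29 25 170 [269. 216.] [122  98  73]
29 -25 170 [288. 209.] [166 136 124]
29 15 120 [274. 232.] [134 108  79]
-29 0 170 [292. 226.] [133 108  78]
-29 25 170 [283. 229.] [134 107  81]
-29 -25 170 [301. 222.] [164 134 123]
-29 15 120 [287. 245.] [133 108  81]
```

```bash
python3 -c "
from plant import hand_in,state
S=state();print(S['t'],S['joint_velocities'].round(2));print(hand_in())"
```

```text
34.65 [-0.07  0.06  0.   -0.14 -0.11 -0.01 -0.09]
the job is handed in; nothing more can be done
None
```

I handed the job in at t = 34.7 s. Both patterns that were on the rail stand in the dowel rack, and the one loose peg lies in the tote. The tote hangs by its handle on both hook prongs. I saw no hexagon pattern and no second peg in the pictures.

- **Patterns:** The arch went into the slot at +29 mm and the waist into the slot at -29 mm. Each met the board when lowered. The waist had turned about 24° in the jaws, so I tilted the tool to stand it upright. In the last check the pattern colour was at the expected pixels for both. A thin line along the waist's top edge differs by about a pixel from the picture taken after placing, so it may lean slightly.
- **Peg and tote:** The peg was seen lying in the tote, both after it was dropped and while the tote was at the hook. The handle met the prongs at about z = 178 mm, and the handle colour showed along nearly all of its expected line in both cameras. The tote's picture shift was (-6, 6) px against about (-6.3, 6.8) predicted, but that match was only moderate (0.76). No pixel in the tote's area changed over the last half second.
- **Rosin and sanding block:** The sanding block's picture is unchanged. The rosin check showed 67 changed pixels, which I put down to the arch pattern now standing in front of it, so its place is not independently confirmed.
- **Not seen by eye:** The viewer's 16-picture limit was used up before release, so I checked the finished scene only by numbers.

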